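# Closing the hut shop: sort the tea tins and bar the rack

### The arm

A 6-joint arm with a two-finger parallel gripper is mounted at the origin on the work surface. World frame = base frame: x ahead of the robot, y to its left, z up, the work surface at z = 0. Lengths are in m, angles in rad, forces in N, time in s.
With the tool pointing down it reaches from about 0.425 to 0.95 m from the base axis. Payload 3.5 kg.
Tool frame: the origin (TCP) lies between the finger pads; the fingertips stand 14 mm ahead of it and the grasp point (between the pads) lies 5 mm behind it; y points along the fingers, z is the direction in which the jaws open and shut, and the axes are right-handed (so a half turn about y gives the same grasp; the last joint's range is limited). The gripper opens to 85 mm and grips with 20 to 120 N. Pads are 22 mm wide; open, the fingers measure 114 mm over their backs; the gripper's body (76 mm by 85 mm) begins 54 mm behind the grasp point. The pads swing forward as they close: fully open they stand 13 mm farther back than shut.
Start: joints at [1.089, 0.286, 1.577, -0, 1.279, -0.15], TCP at [0.22, 0.638, 0.245] pointing down, gripper open.
Joint ranges: [-2.77, 2.77], [-0.9, 2.22], [0.21, 2.48], [-1.53, 4.67], [0.24, 2.81], [-2.84, 2.84]. Speed limits (rad/s): [2.79, 2.79, 3.14, 3.14, 3.14, 3.14].

### API

Orientations are given as a unit quaternion [x, y, z, w].
In Python, from workcell import arm, eyes gives the robot as it stands. The module is installed in compiled form; this text tells all that it offers.
- The arm moves only by the tool drive_tool, never from a script. Its argument "moves" is one flat list of numbers, 5 for each row, row after row: the shift along the world's x, y, z in m, then the turn about the world's z in degrees, then the gripper's target within -1 to 1 (fully open at 1, half-way at 0, shut at -1). A call has 1 to 20 rows; each row is the pose to reach, as a shift and turn from the pose measured when the call began; what a row does not reach only later rows make up. A row lasts 1/10 s, in which the tool goes at most 50 mm and 8.59 degrees, less where a joint would pass 70% of its speed; a pose out of reach is approached as far as the arm can. A call with a gripper value outside its range is refused whole. The fingers move at their own pace and stop on an object; "grip_force" is the grip in N (left out, the last holds). Time passes only in rows, so rows that repeat a pose let the fingers close. It gives the time, the measured TCP pose, the force and the opening at its end, in the units of the state.
- arm.sense(): the state, without advancing time (a new reading comes with each control period).
- eyes.camera(name): name is "scene" or "top" or "wrist"; returns (picture, depth): 420x560x3 uint8, red, green, blue; 420x560 float32, m along the optical axis (not along the pixel's ray), 0 where there is no reading.
- eyes.camera_params(name): a dict with "fx", "fy", "cx", "cy" (pixels), "rvec" (rotation vector, rad) and "tvec" (3), from world to camera coordinates, as OpenCV has them; the wrist camera has in their place "mount" (4x4, takes a point from camera to tool coordinates, whose origin is the TCP and whose axes are the tool frame's). Camera axes: x right, y down, z forward; pixel columns grow to the right and rows downward; lengths in m; the calibration is good to about 2 mm. A picture is of the moment at which its call begins: read the wrist's pose just before it. camera_params takes no time and is no camera call.
- arm.sign_off(): hands the job in, once; it reports no verdict.
Trained networks look in the newest picture that a camera, given by its name, has taken for a name from the list of things; names that differ only in an ending like _2 or _b are one class to them, and where a whole thing is asked for, a point or a joint stands for the part that bears it (a point fixed in the world has none). Each returns a list of dicts, best first, with "score" (0 to 1); they miss things now and then, are a little off and sometimes report something else, mostly with a low value. They report only what shows in the picture. A call takes as long as a camera call.
- eyes.cut_out(target, camera): "mask" (420x560 bool, what is visible of it) and "box" ([left, top, width, height] in pixels, round what is visible of it).
The state is a dict: "time_s": time; "joints": joint angles; "joint_vel": joint speeds; "effort": joint torques, N m; "ee_pos": TCP position; "tool_rot": TCP orientation; "force": force on the tool from outside, world axes, zero at the start; "ft_torque": the same for the moment, N m; "opening": finger opening in m.
Only numpy, scipy, OpenCV 4.12 (cv2) and the standard library are available. Lean on these libraries where they do the work, as an engineer would, in place of code of your own. Each camera call takes 0.05 s, during which the arm holds its last target.

### The job

Put the tea tins away for the night: every red tin upright on the floor of the red tray and every green tin upright on the floor of the green tray, moving any tin that stands in the wrong tray. Only once all the tins are in, lay the retaining bar across the rack so that it rests in the notches of both posts, flat and centred end to end, and let go of it. Leave the bottle, mug, tape, stapler and bell where they are.

Things in the scene. Friction and masses are not known exactly. Their poses are not given: they have to be found in the camera images.
- rack: fixed plywood rack, base 286 x 276 x 10 mm. Origin: centre of its underside, on the counter. Two wooden posts stand at x = +131 and -131 mm, y = 0 (24 mm along x, 62 along y). Each post top has an open notch running along x: 34 mm wide, floor (seat) 82 mm above the counter, cheeks up to 98 mm. Two trays lie between the posts, long sides along y.
- red_tray: red plastic tray fixed on the rack, 80 (x) x 264 (y) x 24 mm high, walls and floor 4 mm: one row of up to four tins along y. Origin: centre of its underside, 10 mm above the counter (inner floor 14 mm up, wall tops 34 mm up); axes as the rack's. It lies 46 mm from the rack's centre along the rack's x; which tray is on which side varies.
- green_tray: green plastic tray fixed on the rack, 80 (x) x 264 (y) x 24 mm high, walls and floor 4 mm: one row of up to four tins along y. Origin: centre of its underside, 10 mm above the counter (inner floor 14 mm up, wall tops 34 mm up); axes as the rack's. It lies 46 mm from the rack's centre along the rack's x; which tray is on which side varies.
- bar: the retaining bar: aluminium, 310 mm long (x) by 22 mm wide (y) by 20 mm high (z), about 0.18 kg, with a blue sleeve round the middle 60 mm and black ends. Origin: centre of its underside. It lies on the counter at the start and fits the rack's post notches; either way round will do.
- red1: red tea tin with a red lid, a cream paper band and a brass line: upright cylinder, diameter 56 mm, 58 mm high, about 0.12 kg. Origin: centre of its underside, z up. Starts upright on the counter; may be absent.
- red2: red tea tin with a red lid, a cream paper band and a brass line: upright cylinder, diameter 56 mm, 58 mm high, about 0.12 kg. Origin: centre of its underside, z up. Starts upright on the counter; may be absent.
- red3: red tea tin with a red lid, a cream paper band and a brass line: upright cylinder, diameter 56 mm, 58 mm high, about 0.12 kg. Origin: centre of its underside, z up. Starts upright on the counter; may be absent.
- green1: green tea tin with a green lid, a cream paper band and a brass line: upright cylinder, diameter 56 mm, 58 mm high, about 0.12 kg. Origin: centre of its underside, z up. Starts upright on the counter; may be absent.
- green2: green tea tin with a green lid, a cream paper band and a brass line: upright cylinder, diameter 56 mm, 58 mm high, about 0.12 kg. Origin: centre of its underside, z up. Starts upright on the counter; may be absent.
- green3: green tea tin with a green lid, a cream paper band and a brass line: upright cylinder, diameter 56 mm, 58 mm high, about 0.12 kg. Origin: centre of its underside, z up. Starts upright on the counter; may be absent.
- red4: red tea tin with a red lid, a cream paper band and a brass line: upright cylinder, diameter 56 mm, 58 mm high, about 0.12 kg. Origin: centre of its underside, z up. Starts upright in the green tray, where it does not belong; may be absent.
- green4: green tea tin with a green lid, a cream paper band and a brass line: upright cylinder, diameter 56 mm, 58 mm high, about 0.12 kg. Origin: centre of its underside, z up. Starts upright in the red tray, where it does not belong; may be absent.
- water: bystander: water bottle, diameter 64 mm, 200 mm tall, origin under its centre.
- mug: bystander: green mug, diameter 80 mm, 85 mm tall, origin under its centre, handle to its +y.
- tape: bystander: yellow roll of tape lying flat, diameter 60 mm, 22 mm high, origin under its centre.
- stapler: bystander: orange and black stapler, 115 mm (x) by 32 mm by 44 mm high, origin under its centre.
- bell: bystander: brass counter bell, diameter 72 mm, 42 mm high, origin under its centre.

How it is judged:
On the way, in this order (a step that is already met when the one before it is completed fails the run):
1. every tin stands upright in the tray of its colour (x of red1 in the frame of red_tray between -0.015 and 0.015 m and y of red1 in the frame of red_tray between -0.108 and 0.108 m and z of red1 in the frame of red_tray between -0.002 and 0.01 m and angle between each of red1, red2, red3, green1, green2, green3, red4, green4's own z axis and vertical below 0.15 rad and x of red2 in the frame of red_tray between -0.015 and 0.015 m and y of red2 in the frame of red_tray between -0.108 and 0.108 m and z of red2 in the frame of red_tray between -0.002 and 0.01 m and x of red3 in the frame of red_tray between -0.015 and 0.015 m and y of red3 in the frame of red_tray between -0.108 and 0.108 m and z of red3 in the frame of red_tray between -0.002 and 0.01 m and x of green1 in the frame of green_tray between -0.015 and 0.015 m and y of green1 in the frame of green_tray between -0.108 and 0.108 m and z of green1 in the frame of green_tray between -0.002 and 0.01 m and x of green2 in the frame of green_tray between -0.015 and 0.015 m and y of green2 in the frame of green_tray between -0.108 and 0.108 m and z of green2 in the frame of green_tray between -0.002 and 0.01 m and x of green3 in the frame of green_tray between -0.015 and 0.015 m and y of green3 in the frame of green_tray between -0.108 and 0.108 m and z of green3 in the frame of green_tray between -0.002 and 0.01 m and x of red4 in the frame of red_tray between -0.015 and 0.015 m and y of red4 in the frame of red_tray between -0.108 and 0.108 m and z of red4 in the frame of red_tray between -0.002 and 0.01 m and x of green4 in the frame of green_tray between -0.015 and 0.015 m and y of green4 in the frame of green_tray between -0.108 and 0.108 m and z of green4 in the frame of green_tray between -0.002 and 0.01 m), for 0.3 s.
2. the bar lies in both notches, let go (x of bar in the frame of rack between -0.012 and 0.012 m and y of bar in the frame of rack between -0.011 and 0.011 m and z of bar in the frame of rack between 0.077 and 0.087 m and angle between the x axis of bar and the x axis of rack, either way round below 0.08 rad and angle between bar's own z axis and vertical below 0.08 rad and linear speed of bar below 0.02 m/s and contact force between the fingers and bar below 0.1 N), for 0.3 s.
At the end, for the whole second after the job is handed in: Every tin stands upright (0.15 rad) on the floor of its own colour's tray, within 15 mm of its centre line; the bar rests level (0.08 rad) in both notches, underside 82 mm (+-5) up, centred within 12 mm lengthwise; all released and at rest (all of step 1 and linear speed of each of red1, red2, red3, green1, green2, green3, red4, green4, bar below 0.02 m/s and x of bar in the frame of rack between -0.012 and 0.012 m and y of bar in the frame of rack between -0.011 and 0.011 m and z of bar in the frame of rack between 0.077 and 0.087 m and angle between the x axis of bar and the x axis of rack, either way round below 0.08 rad and angle between bar's own z axis and vertical below 0.08 rad); the robot touches nothing.
It fails at once if the water is pushed more than 30 mm or tipped (distance of water from where it was at the start of the episode above 0.03 m or angle between water's own z axis and vertical above 0.5 rad).
It fails at once if the mug is pushed more than 30 mm or tipped (distance of mug from where it was at the start of the episode above 0.03 m or angle between mug's own z axis and vertical above 0.5 rad).
It fails at once if the tape is pushed more than 30 mm or tipped (distance of tape from where it was at the start of the episode above 0.03 m or angle between tape's own z axis and vertical above 0.5 rad).
It fails at once if the stapler is pushed more than 30 mm or tipped (distance of stapler from where it was at the start of the episode above 0.03 m or angle between stapler's own z axis and vertical above 0.5 rad).
It fails at once if the bell is pushed more than 30 mm or tipped (distance of bell from where it was at the start of the episode above 0.03 m or angle between bell's own z axis and vertical above 0.5 rad).
Of red1, red2, red3, green1, green2, green3, red4, green4 only 6 to 8 are there at a start; the rules pass over those that are not, and their reading is None.
At some moment in a run one of red1, red2, red3, green1, green2, green3, red4, green4, bar may be knocked a few centimetres aside while the robot is not near it.
It also fails if it takes over 210 s, if anything falls off the work surface, if the arm or the gripper's body presses on something with over 40 N, if the wrist force passes 120 N, or if a joint passes its speed limit or range.

## Working session

There is one attempt and no reset: what is moved stays moved. The work goes in short steps, Python scripts to look and compute and a tool call to move; the robot and the scene stay as the last step left them, time stands still between calls to the robot, and variables do not carry over. Pictures are saved under pics/ and viewed, and the job is handed in when it is done.

Besides the shell and the picture viewer there is one more tool, called after ">>>" as name(argument=value, ...), one argument or row to a line, values as JSON. drive_tool: Moves the arm, as the interface text tells. Its arguments: {"type":"object","properties":{"moves":{"type":"array","items":{"type":"number"}},"grip_force":{"type":"number"}},"required":["moves"]}

```bash
mkdir -p pics; cat > h.py <<'E'
import numpy as np, cv2
from workcell import arm, eyes
from scipy.spatial.transform import Rotation as R
def save(im,n): cv2.imwrite(f'pics/{n}.png',im[:,:,::-1])
def ext(name):
    p=eyes.camera_params(name); K=(p['fx'],p['fy'],p['cx'],p['cy'])
    if 'mount' in p:
        s=arm.sense(); T=np.eye(4);T[:3,:3]=R.from_quat(s['tool_rot']).as_matrix();T[:3,3]=s['ee_pos']
        return K,T@np.array(p['mount'])
    Rm=R.from_rotvec(np.array(p['rvec']).ravel()).as_matrix(); T=np.eye(4);T[:3,:3]=Rm.T;T[:3,3]=-Rm.T@np.array(p['tvec']).ravel()
    return K,T
def cloud(name):
    K,T=ext(name); im,d=eyes.camera(name)
    v,u=np.mgrid[:420,:560]
    P=np.stack([(u-K[2])/K[0]*d,(v-K[3])/K[1]*d,d],-1)@T[:3,:3].T+T[:3,3]
    P[d==0]=np.nan
    return im,d,P
E
python3 - <<'E'
from h import *
s=arm.sense(); print(s['time_s'],s['ee_pos'],s['tool_rot'],s['opening'])
for n in ['top','scene','wrist']:
    im,d,P=cloud(n); save(im,n+'0'); np.savez(n+'0',im=im,P=P); print(n,ext(n)[1].round(3).tolist(),ext(n)[0])
E
```

```text
0.0 [0.21955486 0.63761788 0.24391524] [ 0.69820521 -0.11705222  0.11650806 -0.6965875 ] 0.08554239089497595
top [[0.011, -0.994, 0.105, 0.422], [-1.0, -0.009, 0.026, -0.083], [-0.025, -0.106, -0.994, 1.146], [0.0, 0.0, 0.0, 1.0]] (503.8233017074025, 503.8233017074025, 275.12470019307256, 221.57261488360183)
scene [[-0.583, 0.518, -0.627, 1.077], [0.813, 0.363, -0.456, 0.303], [-0.009, -0.775, -0.632, 0.587], [0.0, 0.0, 0.0, 1.0]] (386.53041904782776, 386.53041904782776, 277.328218646785, 208.62520457307266)
wrist [[0.325, 0.902, 0.284, 0.147], [0.946, -0.31, -0.099, 0.663], [-0.002, 0.301, -0.954, 0.373], [0.0, 0.0, 0.0, 1.0]] (289.95478751305285, 289.95478751305285, 279.67818813698864, 209.16012234516123)
```

View pics/top0.png

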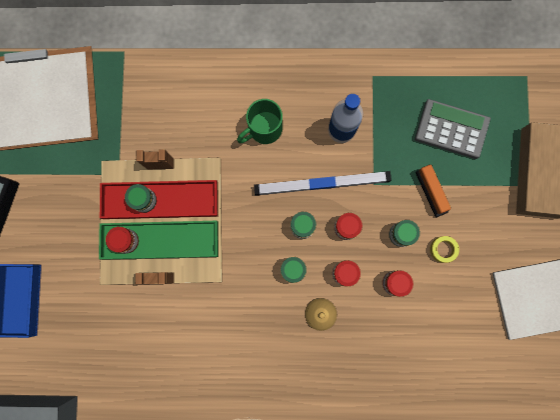

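View pics/scene0.png

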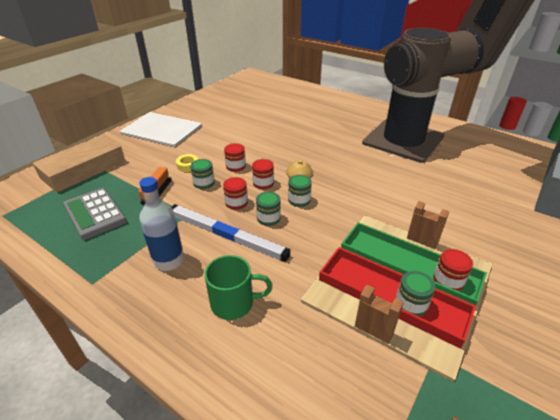

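View pics/wrist0.png

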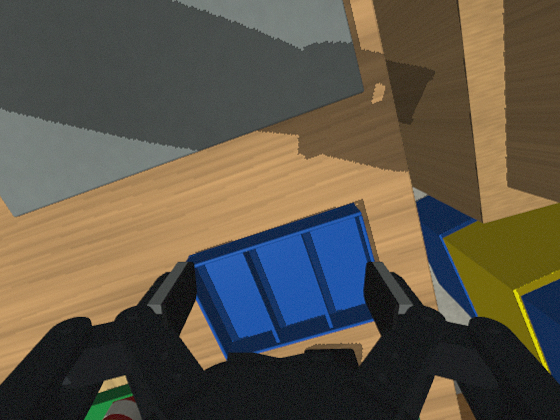

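The top view shows all eight tins. On the counter, the greens are near (303,225), (406,233), (292,270) and the reds near (348,226), (347,273), (399,284). One green sits in the red tray at (138,198) and one red in the green tray at (120,240). The bar runs from (255,189) to (390,177).

```bash
cat > loc.py <<'E'
from h import *
def lids(P,m,zr):
    q=P[m]; q=q[np.isfinite(q[:,0])]; q=q[(q[:,2]>zr[0])&(q[:,2]<zr[1])]
    return q
def locate(names,cam='top',verbose=1):
    im,d,P=cloud(cam); out=[]
    for n in names:
        for r in eyes.cut_out(n,cam):
            if r['score']<0.3: continue
            m=r['mask']; q=P[m]; q=q[np.isfinite(q[:,0])]
            if len(q)<20: continue
            z=np.percentile(q[:,2],90); l=q[(q[:,2]>z-.006)&(q[:,2]<z+.006)]
            c,rad=cv2.minEnclosingCircle(l[:,:2].astype(np.float32))
            out.append((n,round(r['score'],2),np.r_[l[:,:2].mean(0),z].round(4),np.round(c,4),round(rad,4),r['box']))
            if verbose: print(*out[-1])
    return im,d,P,out
E
python3 - <<'E'
from loc import *
im,d,P,o=locate(['red1','green1','water','mug','tape','stapler','bell'])
for n in ['bar','rack','red_tray','green_tray']:
    for r in eyes.cut_out(n,'top'):
        if r['score']<.3: continue
        m=r['mask']; q=P[m]; q=q[np.isfinite(q[:,0])]
        print(n,r['score'],r['box'],np.percentile(q[:,2],[5,50,95]).round(3))
        zs={'bar':(.01,.03),'rack':(.0,.02),'red_tray':(.028,.04),'green_tray':(.028,.04)}[n]
        l=q[(q[:,2]>zs[0])&(q[:,2]<zs[1])]
        print(cv2.minAreaRect(l[:,:2].astype(np.float32)), l.mean(0))
        if n=='rack':
            l=q[(q[:,2]>.07)]; 
            for s in (l[l[:,1]>l[:,1].mean()],l[l[:,1]<l[:,1].mean()]): print(cv2.minAreaRect(s[:,:2].astype(np.float32)),s.mean(0),len(s),s.max(0))
print(P[20:420:100,20:560:120,2])
E
```

```text
red1 0.97 [ 0.5314 -0.2157  0.0598] [ 0.5321 -0.2156] 0.0281 [334.2, 215.2, 30.8, 23.1]
red1 0.89 [ 0.4279 -0.2108  0.0598] [ 0.4281 -0.2112] 0.0277 [330.8, 263.9, 28.4, 22.3]
red1 0.8 [ 0.4085 -0.3224  0.0595] [ 0.4081 -0.3232] 0.028 [386.8, 272.4, 28.8, 25.6]
red1 0.66 [0.4952 0.2813 0.0742] [0.4951 0.2823] 0.028 [105.2, 228.8, 36.5, 24.1]
green1 0.76 [ 0.4346 -0.0953  0.0604] [ 0.4346 -0.0952] 0.0279 [281.5, 256.6, 25.4, 25.8]
green1 0.74 [ 0.5157 -0.3387  0.0596] [ 0.5171 -0.3387] 0.0279 [387.4, 220.2, 31.4, 25.3]
green1 0.73 [0.5887 0.244  0.0743] [0.5888 0.2449] 0.0284 [125.1, 185.1, 30.7, 26.2]
green1 0.55 [ 0.5326 -0.1163  0.06  ] [ 0.5334 -0.1161] 0.0279 [290.0, 214.7, 25.6, 26.6]
water 0.74 [ 0.7586 -0.2055  0.198 ] [ 0.7593 -0.2057] 0.0148 [328.3, 91.9, 33.3, 51.1]
mug 0.82 [ 0.7646 -0.0312  0.0824] [ 0.7597 -0.0241] 0.0467 [237.1, 96.5, 44.1, 43.1]
stapler 0.68 [ 0.6159 -0.4073  0.0446] [ 0.6158 -0.406 ] 0.0545 [417.3, 166.3, 32.2, 52.0]
stapler 0.4 [ 0.4078 -0.3225  0.0595] [ 0.4081 -0.3232] 0.028 [387.4, 272.4, 27.5, 27.3]
bell 0.72 [ 0.3381 -0.1574  0.0326] [ 0.3375 -0
[... 1060 characters left out ...]
014 0.035]
((0.49800416827201843, 0.2066526710987091), (0.0803452730178833, 0.2649463415145874), 1.8990858793258667) [0.49812834 0.21480125 0.03357403]
green_tray 0.36 [417.1, 164.9, 30.9, 52.0] [0.004 0.04  0.045]
((0.6165357232093811, -0.4077019989490509), (0.1101842001080513, 0.027422748506069183), 22.46867561340332) [ 0.61331283 -0.40168385  0.03603084]
[[-7.58805518e-01 -7.53143727e-01 -7.47062883e-01 -7.48663540e-01
  -7.56244657e-01]
 [ 3.42244809e-03 -1.62339405e-03  8.06643672e-04 -6.84158075e-04
   1.11635422e-03]
 [-1.73292385e-04  1.35931565e-02 -1.07851288e-03  1.40331104e-03
  -2.00581854e-03]
 [ 4.93582279e-03 -9.37979851e-04 -3.13118608e-03  1.73530269e-03
  -2.27726106e-03]]
```

```bash
cat > go.py <<'E'
from h import *
import sys
C=np.array([.5439,.2084]); yaw=np.deg2rad(2.0)
ex=np.array([np.cos(yaw),np.sin(yaw)]); ey=np.array([-ex[1],ex[0]])
def slot(col,y): return C+ex*(.046 if col=='red' else -.046)+ey*y
def jaw():
    s=arm.sense(); m=R.from_quat(s['tool_rot']).as_matrix(); z=m[:,2]
    a=np.degrees(np.arctan2(z[1],z[0])); a=(a+90)%180-90
    return s,a,m[:,1]
def delta(x,y,z,a=2.0):
    s,j,ap=jaw(); d=np.array([x,y,z])-s['ee_pos']
    print('t',round(s['time_s'],2),'d',d.round(4),'turn',round(a-j,1),'jaw',round(j,1),'appr',ap.round(3),'open',round(s['opening'],4),'F',np.round(s['force'],1))
def tray(xy):
    r=np.asarray(xy)-C; return (r@ex).round(4),(r@ey).round(4)
E
python3 -c "
from go import *
delta(.5885,.2445,.16)
print(slot('green',-.032),tray((.5885,.2445)),tray((.495,.2818)))"
```

```text
t 0.75 d [ 0.3686 -0.3937 -0.0854] turn -69.0 jaw 71.0 appr [ 0.  0. -1.] open 0.0849 F [ 0.3 -0.2 -0.4]
[0.49904481 0.17481412] (np.float64(0.0458), np.float64(0.0345)) (np.float64(-0.0463), np.float64(0.0751))
```

>>> drive_tool(
  moves=[0.369, -0.394, -0.03, -69, 1, 0.369, -0.394, -0.03, -69, 1, 0.369, -0.394, -0.03, -69, 1, 0.369, -0.394, -0.03, -69, 1, 0.369, -0.394, -0.03, -69, 1, 0.369, -0.394, -0.03, -69, 1, 0.369, -0.394, -0.03, -69, 1, 0.369, -0.394, -0.03, -69, 1, 0.369, -0.394, -0.03, -69, 1, 0.369, -0.394, -0.03, -69, 1, 0.369, -0.394, -0.03, -69, 1, 0.369, -0.394, -0.03, -69, 1, 0.369, -0.394, -0.085, -69, 1, 0.369, -0.394, -0.085, -69, 1, 0.369, -0.394, -0.085, -69, 1, 0.369, -0.394, -0.085, -69, 1],
  grip_force=40,
)

```text
time_s: 2.35
ee_pos: [0.5891, 0.2451, 0.162]
tool_rot: [-0.508, 0.491, -0.491, 0.509]
force: [-0.2, 0.2, 0.2]
opening: 0.0858
```

```bash
python3 -c "
from go import *
delta(.5885,.2445,.056)
im,d,P=cloud('wrist'); save(im,'w1')"
```

```text
t 2.35 d [-0.0006 -0.0006 -0.106 ] turn -0.1 jaw 2.1 appr [ 0.002  0.001 -1.   ] open 0.0858 F [-0.2  0.2  0.2]
```

View pics/w1.png

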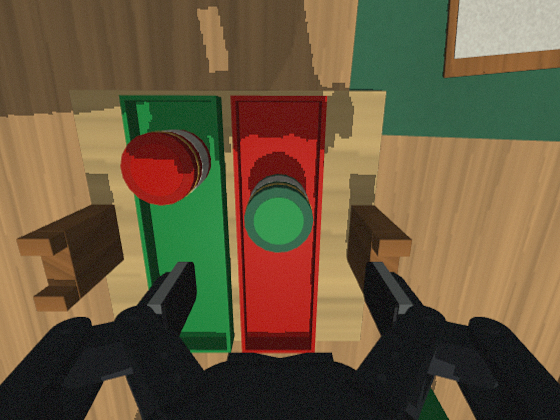

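The wrist view shows the green lid at (278,220), midway between the open fingers. I'll descend and grip.

>>> drive_tool(
  moves=[0, 0, -0.05, 0, 1, 0, 0, -0.09, 0, 1, 0, 0, -0.106, 0, 1, 0, 0, -0.106, 0, 1, 0, 0, -0.106, 0, -1, 0, 0, -0.106, 0, -1, 0, 0, -0.106, 0, -1, 0, 0, -0.106, 0, -1, 0, 0, -0.106, 0, -1, 0, 0, -0.106, 0, -1, 0, 0, -0.106, 0, -1, 0, 0, -0.106, 0, -1],
)

```text
time_s: 3.6
ee_pos: [0.5919, 0.2458, 0.0603]
tool_rot: [-0.506, 0.489, -0.493, 0.512]
force: [0.0, 0.4, 7.4]
opening: 0.0548
```

```bash
python3 -c "
from go import *
delta(*slot('green',-.032),.16)"
```

```text
t 3.6 d [-0.0928 -0.071   0.0997] turn -0.0 jaw 2.0 appr [ 0.009  0.002 -1.   ] open 0.0548 F [0.  0.4 7.4]
```

>>> drive_tool(
  moves=[0, 0, 0.03, 0, -1, 0, 0, 0.06, 0, -1, 0, 0, 0.06, 0, -1, -0.045, -0.035, 0.06, 0, -1, -0.093, -0.071, 0.06, 0, -1, -0.093, -0.071, 0.06, 0, -1, -0.093, -0.071, 0.06, 0, -1, -0.093, -0.071, 0.03, 0, -1, -0.093, -0.071, 0.005, 0, -1, -0.093, -0.071, 0.002, 0, -1, -0.093, -0.071, 0.002, 0, -1, -0.093, -0.071, 0.001, 0, -1],
)

```text
time_s: 4.8
ee_pos: [0.4999, 0.1752, 0.0622]
tool_rot: [-0.506, 0.489, -0.493, 0.512]
force: [0.9, -0.4, -1.3]
opening: 0.055
```

```bash
python3 -c "
from go import *
delta(*slot('green',-.032),.06)"
```

```text
t 4.8 d [-0.0008 -0.0004 -0.0022] turn -0.1 jaw 2.1 appr [ 0.01   0.003 -1.   ] open 0.055 F [ 0.9 -0.4 -1.3]
```

>>> drive_tool(
  moves=[0, 0, -0.002, 0, 0.7, 0, 0, -0.002, 0, 0.7, 0, 0, -0.002, 0, 0.7, 0, 0, -0.002, 0, 0.7, 0, 0, 0.05, 0, 0.7, 0, 0, 0.1, 0, 0.7, -0.005, 0.05, 0.1, 0, 0.7, -0.005, 0.107, 0.1, 0, 0.7, -0.005, 0.107, 0.1, 0, 0.7, -0.005, 0.107, 0.1, 0, 0.7, -0.005, 0.107, 0.1, 0, 0.7],
)

```text
time_s: 5.9
ee_pos: [0.4946, 0.2815, 0.1617]
tool_rot: [-0.506, 0.489, -0.493, 0.512]
force: [-0.7, -0.4, -0.6]
opening: 0.0727
```

```bash
python3 -c "
from go import *
delta(.495,.2818,.060)
im,d,P=cloud('wrist'); save(im,'w2')"
```

```text
t 5.9 d [ 0.0004  0.0003 -0.1017] turn -0.1 jaw 2.1 appr [ 0.009  0.002 -1.   ] open 0.0727 F [-0.7 -0.4 -0.6]
```

View pics/w2.png

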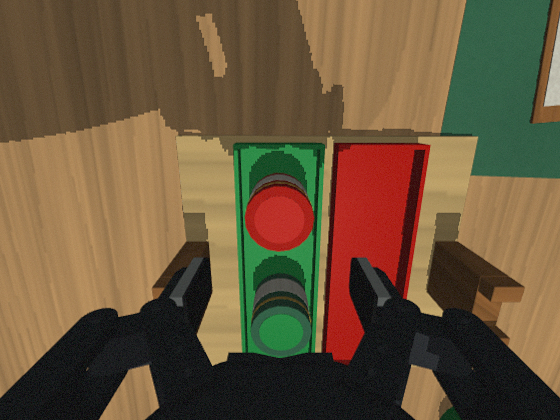

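The green tin stands in the green tray at (281,330), and the red lid is centred under the gripper at (280,218).

>>> drive_tool(
  moves=[0, 0, -0.05, 0, 0.7, 0, 0, -0.09, 0, 0.7, 0, 0, -0.104, 0, 0.7, 0, 0, -0.104, 0, 0.7, 0, 0, -0.104, 0, -1, 0, 0, -0.104, 0, -1, 0, 0, -0.104, 0, -1, 0, 0, -0.104, 0, -1, 0, 0, -0.104, 0, -1, 0, 0, -0.104, 0, -1],
)

```text
time_s: 6.95
ee_pos: [0.4964, 0.2816, 0.06]
tool_rot: [-0.505, 0.488, -0.494, 0.513]
force: [0.8, -1.3, 6.1]
opening: 0.0546
```

```bash
python3 -c "
from go import *
delta(*slot('red',.095),.12)"
```

```text
t 6.95 d [0.0902 0.0233 0.06  ] turn -0.0 jaw 2.0 appr [ 0.013  0.003 -1.   ] open 0.0546 F [ 0.8 -1.3  6.1]
```

>>> drive_tool(
  moves=[0, 0, 0.03, 0, -1, 0, 0, 0.06, 0, -1, 0, 0, 0.06, 0, -1, 0.045, 0.012, 0.06, 0, -1, 0.09, 0.023, 0.06, 0, -1, 0.09, 0.023, 0.06, 0, -1, 0.09, 0.023, 0.06, 0, -1, 0.09, 0.023, 0.03, 0, -1, 0.09, 0.023, 0.005, 0, -1, 0.09, 0.023, 0.001, 0, -1, 0.09, 0.023, 0.001, 0, -1, 0.09, 0.023, 0.001, 0, -1, 0.09, 0.023, 0.001, 0, 0.7, 0.09, 0.023, 0.001, 0, 0.7, 0.09, 0.023, 0.001, 0, 0.7, 0.09, 0.023, 0.001, 0, 0.7, 0.09, 0.023, 0.05, 0, 0.7, 0.09, 0.023, 0.1, 0, 0.7, 0.09, 0.023, 0.13, 0, 0.7, 0.09, 0.023, 0.13, 0, 0.7],
)

```text
time_s: 8.95
ee_pos: [0.5898, 0.3059, 0.1979]
tool_rot: [-0.501, 0.486, -0.496, 0.517]
force: [0.4, 0.3, 0.0]
opening: 0.0725
```

```bash
python3 -c "
from go import *
from loc import locate
im,d,P,o=locate(['red1','green1']); save(im,'t2')
delta(.5334,-.1161,.19)
for r in o: print(r[0],tray(r[2][:2]))"
```

```text
red1 0.94 [ 0.4084 -0.3222  0.0598] [ 0.4077 -0.323 ] 0.0283 [388.0, 273.3, 25.9, 22.5]
red1 0.78 [0.5865 0.3058 0.0742] [0.5865 0.3063] 0.0284 [96.2, 183.0, 34.6, 31.0]
red1 0.57 [ 0.5309 -0.2156  0.0597] [ 0.5312 -0.2155] 0.0278 [334.4, 216.3, 29.3, 24.6]
red1 0.3 [0.5893 0.1964 0.0328] [0.5874 0.2103] 0.1378 [99.7, 179.1, 121.4, 39.8]
green1 0.94 [ 0.5168 -0.3389  0.0593] [ 0.5174 -0.3395] 0.0282 [387.3, 217.6, 34.5, 29.5]
green1 0.82 [ 0.4347 -0.095   0.0602] [ 0.4345 -0.0952] 0.0278 [281.2, 256.6, 24.3, 27.7]
green1 0.73 [ 0.5328 -0.1165  0.0601] [ 0.5331 -0.1161] 0.0277 [293.0, 214.0, 23.0, 24.3]
green1 0.65 [0.5005 0.174  0.0744] [0.5006 0.1743] 0.0277 [158.2, 226.3, 28.5, 24.6]
t 9.1 d [-0.0524 -0.4205  0.001 ] turn -0.0 jaw 2.0 appr [ 0.012  0.002 -1.   ] open 0.0724 F [-0.1 -0.2 -0.8]
red1 (np.float64(-0.1539), np.float64(-0.5255))
red1 (np.float64(0.046), np.float64(0.0959))
red1 (np.float64(-0.0278), np.float64(-0.4233))
red1 (np.float64(0.045), np.float64(-0.0136))
green1 (np.float64(-0.0462), np.float64(-0.546))
green1 (np.float64(-0.1197), np.float64(-0.2994))
green1 (np.float64(-0.0224), np.float64(-0.3243))
green1 (np.float64(-0.0446), np.float64(-0.0329))
```

View pics/t2.png

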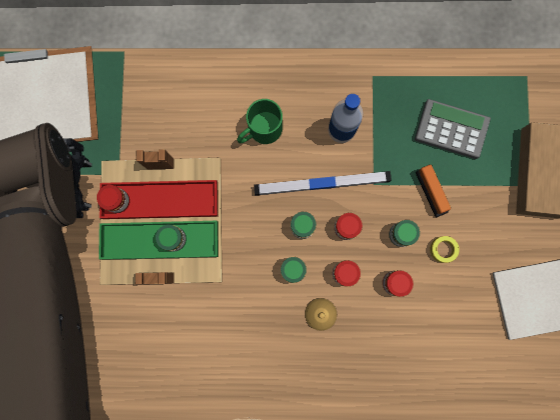

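Both misplaced tins now sit in their own trays: red at (112,199), green at (168,238). Next is the counter green at (303,225).

>>> drive_tool(
  moves=[-0.053, -0.42, -0.03, 0, 0.7, -0.053, -0.42, -0.03, 0, 0.7, -0.053, -0.42, -0.03, 0, 0.7, -0.053, -0.42, -0.03, 0, 0.7, -0.053, -0.42, -0.03, 0, 0.7, -0.053, -0.42, -0.03, 0, 0.7, -0.053, -0.42, -0.03, 0, 0.7, -0.053, -0.42, -0.03, 0, 0.7, -0.053, -0.42, -0.03, 0, 0.7, -0.053, -0.42, -0.03, 0, 0.7, -0.053, -0.42, -0.03, 0, 0.7, -0.053, -0.42, -0.08, 0, 0.7, -0.053, -0.42, -0.08, 0, 0.7],
)

```text
time_s: 10.4
ee_pos: [0.5281, -0.1121, 0.1022]
tool_rot: [-0.507, 0.493, -0.488, 0.511]
force: [-0.4, -0.0, -0.7]
opening: 0.0722
```

```bash
python3 -c "
from go import *
delta(.5333,-.1163,.046)"
```

```text
t 10.4 d [ 0.0052 -0.0042 -0.0562] turn -0.1 jaw 2.1 appr [-0.002  0.008 -1.   ] open 0.0722 F [-0.4 -0.  -0.7]
```

>>> drive_tool(
  moves=[0.005, -0.004, 0, 0, 0.7, 0.005, -0.004, -0.03, 0, 0.7, 0.005, -0.004, -0.056, 0, 0.7, 0.005, -0.004, -0.056, 0, 0.7, 0.005, -0.004, -0.056, 0, 0.7, 0.005, -0.004, -0.056, 0, -1, 0.005, -0.004, -0.056, 0, -1, 0.005, -0.004, -0.056, 0, -1, 0.005, -0.004, -0.056, 0, -1, 0.005, -0.004, -0.056, 0, -1, 0.005, -0.004, -0.056, 0, -1],
)

```text
time_s: 11.5
ee_pos: [0.535, -0.1168, 0.0489]
tool_rot: [-0.507, 0.492, -0.49, 0.512]
force: [0.1, 0.9, 6.3]
opening: 0.0547
```

```bash
python3 -c "
from go import *
delta(*slot('green',.095),.06)"
```

```text
t 11.5 d [-0.0404  0.4185  0.0111] turn -0.1 jaw 2.1 appr [ 0.003  0.007 -1.   ] open 0.0547 F [0.1 0.9 6.3]
```

>>> drive_tool(
  moves=[0, 0, 0.045, 0, -1, 0, 0, 0.09, 0, -1, -0.041, 0.418, 0.115, 0, -1, -0.041, 0.418, 0.115, 0, -1, -0.041, 0.418, 0.115, 0, -1, -0.041, 0.418, 0.115, 0, -1, -0.041, 0.418, 0.115, 0, -1, -0.041, 0.418, 0.115, 0, -1, -0.041, 0.418, 0.115, 0, -1, -0.041, 0.418, 0.115, 0, -1, -0.041, 0.418, 0.115, 0, -1, -0.041, 0.418, 0.115, 0, -1, -0.041, 0.418, 0.115, 0, -1, -0.041, 0.418, 0.115, 0, -1, -0.041, 0.418, 0.08, 0, -1, -0.041, 0.418, 0.06, 0, -1, -0.041, 0.418, 0.06, 0, -1],
)

```text
time_s: 13.2
ee_pos: [0.4918, 0.2987, 0.1051]
tool_rot: [0.509, -0.493, 0.489, -0.508]
force: [-0.1, -0.4, -1.6]
opening: 0.0546
```

```bash
python3 -c "
from go import *
delta(*slot('green',.095),.064)"
```

```text
t 13.2 d [ 0.0028  0.003  -0.0411] turn 0.0 jaw 2.0 appr [-0.004  0.004 -1.   ] open 0.0546 F [-0.1 -0.4 -1.6]
```

>>> drive_tool(
  moves=[0.003, 0.003, -0.02, 0, -1, 0.003, 0.003, -0.038, 0, -1, 0.003, 0.003, -0.04, 0, -1, 0.003, 0.003, -0.041, 0, -1, 0.003, 0.003, -0.041, 0, 0.7, 0.003, 0.003, -0.041, 0, 0.7, 0.003, 0.003, -0.041, 0, 0.7, 0.003, 0.003, 0.005, 0, 0.7, 0.003, 0.003, 0.05, 0, 0.7, -0.057, -0.394, 0.06, 0, 0.7, -0.057, -0.394, 0.06, 0, 0.7, -0.057, -0.394, 0.06, 0, 0.7, -0.057, -0.394, 0.06, 0, 0.7, -0.057, -0.394, 0.06, 0, 0.7, -0.057, -0.394, 0.06, 0, 0.7, -0.057, -0.394, 0.06, 0, 0.7, -0.057, -0.394, 0.06, 0, 0.7, -0.057, -0.394, 0.06, 0, 0.7, -0.057, -0.394, 0.03, 0, 0.7, -0.057, -0.394, 0.0, 0, 0.7],
)

```text
time_s: 15.2
ee_pos: [0.4361, -0.0962, 0.1063]
tool_rot: [-0.508, 0.492, -0.491, 0.509]
force: [0.1, 0.3, -1.1]
opening: 0.0723
```

```bash
python3 -c "
from go import *
from loc import locate
delta(.4346,-.0952,.046)
im,d,P=cloud('wrist'); save(im,'w3')
im,d,P,o=locate(['red1','green1']); save(im,'t3')
for r in o: print(r[0],tray(r[2][:2]))"
```

```text
t 15.2 d [-0.0015  0.001  -0.0603] turn 0.1 jaw 1.9 appr [ 0.     0.002 -1.   ] open 0.0723 F [ 0.1  0.3 -1.1]
red1 0.89 [ 0.5312 -0.2156  0.0598] [ 0.5313 -0.2158] 0.0281 [335.0, 211.9, 28.8, 28.6]
red1 0.83 [0.5865 0.3058 0.0743] [0.5868 0.3063] 0.0284 [100.3, 184.7, 30.2, 30.2]
red1 0.82 [ 0.4282 -0.2112  0.0598] [ 0.4282 -0.2113] 0.028 [331.7, 262.5, 28.7, 22.3]
red1 0.76 [ 0.4079 -0.3227  0.0596] [ 0.4086 -0.3231] 0.0285 [389.7, 271.5, 25.8, 29.5]
green1 0.76 [ 0.5172 -0.3383  0.0597] [ 0.5174 -0.3387] 0.0281 [389.4, 220.7, 29.9, 24.2]
green1 0.74 [0.5008 0.1729 0.0744] [0.501  0.1739] 0.0279 [158.5, 225.5, 25.0, 24.9]
green1 0.58 [0.4959 0.3008 0.0745] [0.4956 0.3014] 0.0288 [93.0, 228.6, 38.7, 24.1]
red1 (np.float64(-0.0275), np.float64(-0.4233))
red1 (np.float64(0.046), np.float64(0.0959))
red1 (np.float64(-0.1303), np.float64(-0.4153))
red1 (np.float64(-0.1545), np.float64(-0.526))
green1 (np.float64(-0.0458), np.float64(-0.5454))
green1 (np.float64(-0.0443), np.float64(-0.034))
green1 (np.float64(-0.0447), np.float64(0.094))
```

View pics/w3.png

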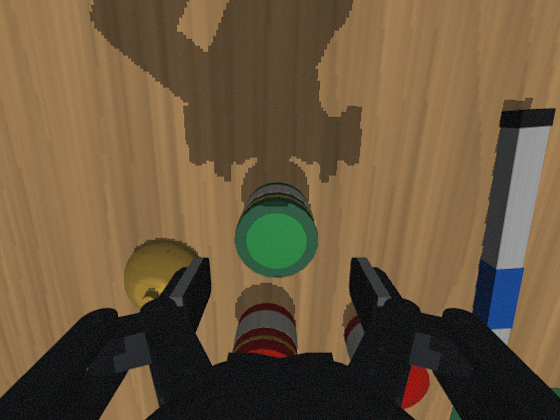

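View pics/t3.png

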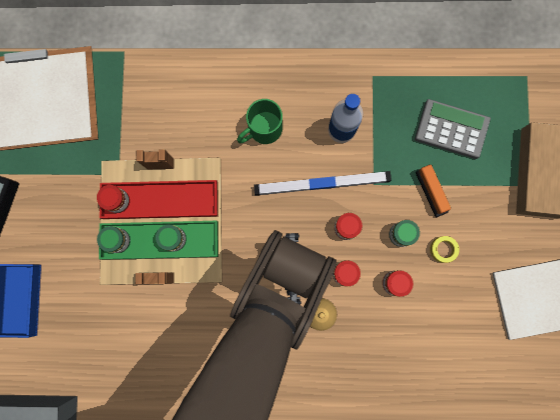

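The wrist view has the green lid centred at (276,240), with the bell at (163,278) clear of the left finger. In the top view two greens and one red are correctly in the trays.

>>> drive_tool(
  moves=[-0.001, 0.001, -0.03, 0, 0.7, -0.001, 0.001, -0.06, 0, 0.7, -0.001, 0.001, -0.06, 0, 0.7, -0.001, 0.001, -0.06, 0, -1, -0.001, 0.001, -0.06, 0, -1, -0.001, 0.001, -0.06, 0, -1, -0.001, 0.001, -0.06, 0, -1, -0.001, 0.001, -0.06, 0, -1, -0.001, 0.001, -0.06, 0, -1],
)

```text
time_s: 16.3
ee_pos: [0.4357, -0.0945, 0.0477]
tool_rot: [-0.508, 0.492, -0.49, 0.509]
force: [-0.2, 1.0, 7.1]
opening: 0.0549
```

```bash
python3 -c "
from go import *
delta(*slot('green',.031),.06)"
```

```text
t 16.3 d [0.0611 0.3323 0.0123] turn -0.0 jaw 2.0 appr [-0.001  0.003 -1.   ] open 0.0549 F [-0.2  1.   7.1]
```

>>> drive_tool(
  moves=[0, 0, 0.045, 0, -1, 0, 0, 0.09, 0, -1, 0.061, 0.332, 0.115, 0, -1, 0.061, 0.332, 0.115, 0, -1, 0.061, 0.332, 0.115, 0, -1, 0.061, 0.332, 0.115, 0, -1, 0.061, 0.332, 0.115, 0, -1, 0.061, 0.332, 0.115, 0, -1, 0.061, 0.332, 0.115, 0, -1, 0.061, 0.332, 0.115, 0, -1, 0.061, 0.332, 0.115, 0, -1, 0.061, 0.332, 0.115, 0, -1, 0.061, 0.332, 0.115, 0, -1, 0.061, 0.332, 0.1, 0, -1, 0.061, 0.332, 0.1, 0, -1],
)

```text
time_s: 17.8
ee_pos: [0.4951, 0.2362, 0.145]
tool_rot: [0.51, -0.493, 0.49, -0.507]
force: [-0.4, -0.1, -2.1]
opening: 0.0547
```

```bash
python3 -c "
from go import *
delta(*slot('green',.031),.063)"
```

```text
t 17.8 d [ 0.0017  0.0016 -0.082 ] turn 0.0 jaw 2.0 appr [-0.006  0.001 -1.   ] open 0.0547 F [-0.4 -0.1 -2.1]
```

>>> drive_tool(
  moves=[0.002, 0.002, -0.03, 0, -1, 0.002, 0.002, -0.06, 0, -1, 0.002, 0.002, -0.078, 0, -1, 0.002, 0.002, -0.081, 0, -1, 0.002, 0.002, -0.082, 0, -1, 0.002, 0.002, -0.082, 0, 0.7, 0.002, 0.002, -0.082, 0, 0.7, 0.002, 0.002, -0.082, 0, 0.7, 0.002, 0.002, -0.03, 0, 0.7, 0.002, 0.002, 0.02, 0, 0.7, 0.022, -0.575, 0.03, 0, 0.7, 0.022, -0.575, 0.03, 0, 0.7, 0.022, -0.575, 0.03, 0, 0.7, 0.022, -0.575, 0.03, 0, 0.7, 0.022, -0.575, 0.03, 0, 0.7, 0.022, -0.575, 0.03, 0, 0.7, 0.022, -0.575, 0.03, 0, 0.7, 0.022, -0.575, 0.03, 0, 0.7, 0.022, -0.575, 0.03, 0, 0.7, 0.022, -0.575, 0.03, 0, 0.7],
)

```text
time_s: 19.8
ee_pos: [0.5144, -0.2637, 0.1744]
tool_rot: [0.509, -0.493, 0.49, -0.507]
force: [1.5, 0.5, 0.2]
opening: 0.0728
```

```bash
python3 -c "
from go import *
delta(.5173,-.3387,.046)"
```

```text
t 19.8 d [ 0.0029 -0.075  -0.1284] turn 0.1 jaw 1.9 appr [-0.004  0.    -1.   ] open 0.0728 F [1.5 0.5 0.2]
```

>>> drive_tool(
  moves=[0.003, -0.075, -0.05, 0, 0.7, 0.003, -0.075, -0.07, 0, 0.7, 0.003, -0.075, -0.07, 0, 0.7, 0.003, -0.075, -0.07, 0, 0.7],
)

```text
time_s: 20.2
ee_pos: [0.5164, -0.3385, 0.1029]
tool_rot: [0.509, -0.494, 0.489, -0.507]
force: [0.5, -0.6, -0.8]
opening: 0.0726
```

```bash
python3 -c "
from go import *
from loc import locate
delta(.5173,-.3387,.046)
im,d,P=cloud('wrist'); save(im,'w4')
im,d,P,o=locate(['red1','green1']); save(im,'t4')
for r in o: print(r[0],tray(r[2][:2]))"
```

```text
t 20.2 d [ 0.0009 -0.0002 -0.0569] turn 0.2 jaw 1.8 appr [-0.007  0.003 -1.   ] open 0.0726 F [ 0.5 -0.6 -0.8]
red1 0.72 [ 0.5314 -0.2154  0.0599] [ 0.5313 -0.2156] 0.0277 [335.8, 215.1, 28.2, 24.6]
red1 0.68 [ 0.4298 -0.2095  0.0602] [ 0.4282 -0.2114] 0.0278 [334.5, 261.9, 27.1, 24.2]
red1 0.61 [0.5858 0.306  0.0743] [0.5875 0.3066] 0.0286 [97.9, 185.9, 32.1, 29.0]
red1 0.36 [ 0.3421 -0.1513  0.0337] [ 0.3384 -0.1555] 0.024 [306.2, 297.4, 27.2, 29.8]
green1 0.95 [0.4982 0.2353 0.0743] [0.4947 0.2309] 0.0334 [125.3, 226.4, 30.7, 22.7]
green1 0.64 [ 0.6522 -0.3914  0.0447] [ 0.6506 -0.3913] 0.0183 [417.0, 165.4, 16.7, 20.8]
green1 0.61 [0.496  0.3008 0.0745] [0.4958 0.3014] 0.0283 [97.6, 228.2, 28.2, 24.6]
red1 (np.float64(-0.0273), np.float64(-0.4231))
red1 (np.float64(-0.1286), np.float64(-0.4137))
red1 (np.float64(0.0453), np.float64(0.0961))
red1 (np.float64(-0.2142), np.float64(-0.3524))
green1 (np.float64(-0.0447), np.float64(0.0285))
green1 (np.float64(0.0873), np.float64(-0.6032))
green1 (np.float64(-0.0446), np.float64(0.094))
```

View pics/w4.png

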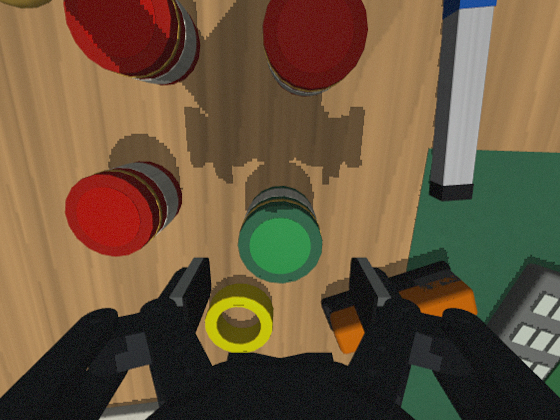

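View pics/t4.png

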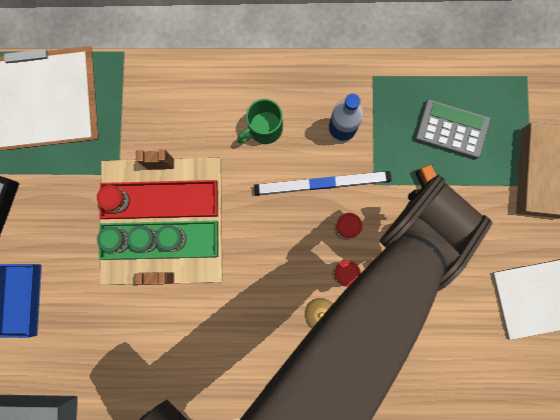

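The green lid is centred at (280,243). The tape at (238,322) and the stapler at (400,305) lie behind the fingers and clear of the descent. Three greens and one red are in their trays.

>>> drive_tool(
  moves=[0.001, 0, -0.03, 0, 0.7, 0.001, 0, -0.057, 0, 0.7, 0.001, 0, -0.057, 0, 0.7, 0.001, 0, -0.057, 0, -1, 0.001, 0, -0.057, 0, -1, 0.001, 0, -0.057, 0, -1, 0.001, 0, -0.057, 0, -1, 0.001, 0, -0.057, 0, -1, 0.001, 0, -0.057, 0, -1],
)

```text
time_s: 21.3
ee_pos: [0.5209, -0.3388, 0.0521]
tool_rot: [0.51, -0.49, 0.492, -0.508]
force: [0.1, 1.1, 6.2]
opening: 0.0545
```

```bash
python3 -c "
from go import *
delta(*slot('green',-.096),.06)"
```

```text
t 21.3 d [-0.0196  0.4497  0.0079] turn -0.0 jaw 2.0 appr [ 0.001 -0.004 -1.   ] open 0.0545 F [0.1 1.1 6.2]
```

>>> drive_tool(
  moves=[0, 0, 0.05, 0, -1, 0, 0, 0.1, 0, -1, 0, 0, 0.11, 0, -1, -0.02, 0.45, 0.11, 0, -1, -0.02, 0.45, 0.11, 0, -1, -0.02, 0.45, 0.11, 0, -1, -0.02, 0.45, 0.11, 0, -1, -0.02, 0.45, 0.11, 0, -1, -0.02, 0.45, 0.11, 0, -1, -0.02, 0.45, 0.11, 0, -1, -0.02, 0.45, 0.11, 0, -1, -0.02, 0.45, 0.11, 0, -1, -0.02, 0.45, 0.11, 0, -1, -0.02, 0.45, 0.11, 0, -1, -0.02, 0.45, 0.11, 0, -1, -0.02, 0.45, 0.08, 0, -1, -0.02, 0.45, 0.08, 0, -1],
)

```text
time_s: 23.0
ee_pos: [0.4982, 0.1094, 0.1284]
tool_rot: [0.511, -0.492, 0.491, -0.505]
force: [-1.3, -0.3, -2.2]
opening: 0.0546
```

```bash
python3 -c "
from go import *
delta(*slot('green',-.096),.067)
delta(.5313,-.2157,.105)"
```

```text
t 23.0 d [ 0.0031  0.0014 -0.0614] turn 0.1 jaw 1.9 appr [-0.007 -0.004 -1.   ] open 0.0546 F [-1.3 -0.3 -2.2]
t 23.0 d [ 0.0331 -0.3251 -0.0234] turn 0.1 jaw 1.9 appr [-0.007 -0.004 -1.   ] open 0.0546 F [-1.3 -0.3 -2.2]
```

>>> drive_tool(
  moves=[0.003, 0.001, -0.03, 0, -1, 0.003, 0.001, -0.055, 0, -1, 0.003, 0.001, -0.06, 0, -1, 0.003, 0.001, -0.061, 0, -1, 0.003, 0.001, -0.061, 0, 0.7, 0.003, 0.001, -0.061, 0, 0.7, 0.003, 0.001, -0.061, 0, 0.7, 0.003, 0.001, -0.02, 0, 0.7, 0.003, 0.001, 0.03, 0, 0.7, 0.033, -0.325, 0.03, 0, 0.7, 0.033, -0.325, 0.03, 0, 0.7, 0.033, -0.325, 0.03, 0, 0.7, 0.033, -0.325, 0.03, 0, 0.7, 0.033, -0.325, 0.03, 0, 0.7, 0.033, -0.325, 0.03, 0, 0.7, 0.033, -0.325, 0.03, 0, 0.7, 0.033, -0.325, 0.01, 0, 0.7, 0.033, -0.325, -0.023, 0, 0.7, 0.033, -0.325, -0.023, 0, 0.7],
)

```text
time_s: 24.9
ee_pos: [0.5284, -0.2143, 0.1013]
tool_rot: [0.511, -0.496, 0.488, -0.504]
force: [-1.4, 0.6, -1.6]
opening: 0.0725
```

```bash
python3 -c "
from go import *
from loc import locate
delta(.5313,-.2157,.046)
im,d,P=cloud('wrist'); save(im,'w5')
im,d,P,o=locate(['red1','green1']); save(im,'t5')
for r in o: print(r[0],tray(r[2][:2]))"
```

```text
t 24.9 d [ 0.0029 -0.0014 -0.0553] turn 0.2 jaw 1.8 appr [-0.014  0.    -1.   ] open 0.0725 F [-1.4  0.6 -1.6]
red1 0.87 [ 0.4078 -0.3225  0.0597] [ 0.4076 -0.3224] 0.0282 [389.1, 270.3, 24.3, 29.3]
red1 0.67 [0.5857 0.3058 0.0744] [0.5866 0.3062] 0.0284 [100.5, 186.8, 32.3, 27.2]
green1 0.85 [0.5006 0.1737 0.0743] [0.5012 0.1743] 0.028 [153.3, 224.1, 33.1, 25.7]
green1 0.72 [0.5021 0.107  0.0743] [0.5023 0.1071] 0.0279 [187.1, 222.3, 29.7, 27.8]
green1 0.58 [0.4979 0.2355 0.0746] [0.4999 0.2321] 0.0321 [128.8, 226.7, 29.0, 22.7]
green1 0.57 [0.4956 0.3004 0.0744] [0.4962 0.3002] 0.0282 [96.0, 229.4, 31.0, 23.4]
green1 0.44 [ 0.7611 -0.0281  0.0823] [ 0.7603 -0.0243] 0.0445 [238.3, 98.2, 46.2, 45.9]
red1 (np.float64(-0.1545), np.float64(-0.5258))
red1 (np.float64(0.0452), np.float64(0.0959))
green1 (np.float64(-0.0445), np.float64(-0.0332))
green1 (np.float64(-0.0453), np.float64(-0.0999))
green1 (np.float64(-0.045), np.float64(0.0287))
green1 (np.float64(-0.0451), np.float64(0.0936))
green1 (np.float64(0.2088), np.float64(-0.2439))
```

View pics/w5.png

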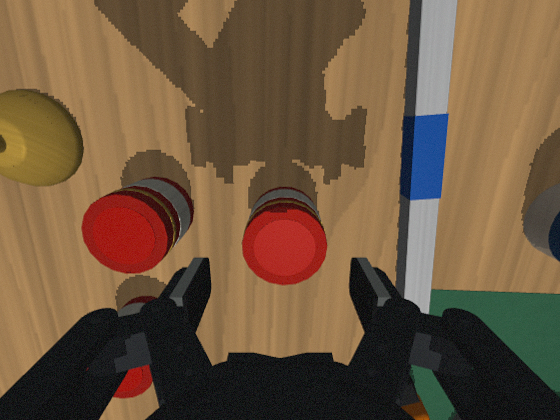

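View pics/t5.png

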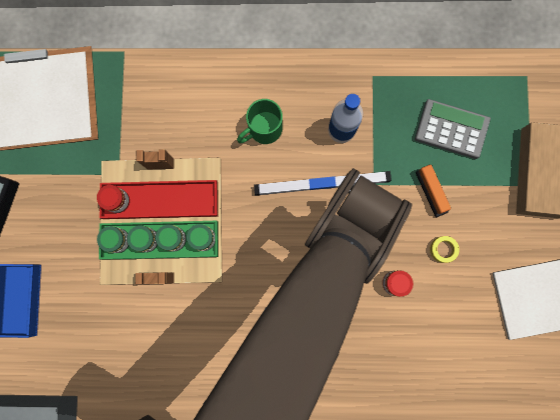

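All four greens stand in the green tray at rows ~238. The red lid is centred at (284,245).

>>> drive_tool(
  moves=[0.003, -0.001, -0.03, 0, 0.7, 0.003, -0.001, -0.055, 0, 0.7, 0.003, -0.001, -0.055, 0, 0.7, 0.003, -0.001, -0.055, 0, -1, 0.003, -0.001, -0.055, 0, -1, 0.003, -0.001, -0.055, 0, -1, 0.003, -0.001, -0.055, 0, -1, 0.003, -0.001, -0.055, 0, -1, 0.003, -0.001, -0.055, 0, -1],
)

```text
time_s: 26.0
ee_pos: [0.5369, -0.2177, 0.0546]
tool_rot: [0.511, -0.49, 0.493, -0.506]
force: [0.7, 0.1, 6.2]
opening: 0.0546
```

```bash
python3 -c "
from go import *
delta(*slot('red',.032),.06)"
```

```text
t 26.0 d [0.0519 0.4597 0.0054] turn 0.1 jaw 1.9 appr [-0.001 -0.008 -1.   ] open 0.0546 F [0.7 0.1 6.2]
```

>>> drive_tool(
  moves=[0, 0, 0.04, 0, -1, 0, 0, 0.09, 0, -1, 0, 0, 0.11, 0, -1, 0.052, 0.46, 0.11, 0, -1, 0.052, 0.46, 0.11, 0, -1, 0.052, 0.46, 0.11, 0, -1, 0.052, 0.46, 0.11, 0, -1, 0.052, 0.46, 0.11, 0, -1, 0.052, 0.46, 0.11, 0, -1, 0.052, 0.46, 0.11, 0, -1, 0.052, 0.46, 0.11, 0, -1, 0.052, 0.46, 0.11, 0, -1, 0.052, 0.46, 0.11, 0, -1, 0.052, 0.46, 0.11, 0, -1, 0.052, 0.46, 0.11, 0, -1, 0.052, 0.46, 0.08, 0, -1, 0.052, 0.46, 0.08, 0, -1],
)

```text
time_s: 27.7
ee_pos: [0.5862, 0.2395, 0.1304]
tool_rot: [0.513, -0.492, 0.492, -0.503]
force: [-0.6, -0.2, -2.6]
opening: 0.0541
```

```bash
python3 -c "
from go import *
delta(*slot('red',.032),.0695)
delta(.4282,-.2113,.105)
im,d,P=cloud('wrist'); save(im,'w6')"
```

```text
t 27.7 d [ 0.0026  0.0025 -0.0609] turn 0.2 jaw 1.8 appr [-0.01  -0.011 -1.   ] open 0.0541 F [-0.6 -0.2 -2.6]
t 27.7 d [-0.158  -0.4508 -0.0254] turn 0.2 jaw 1.8 appr [-0.01  -0.011 -1.   ] open 0.0541 F [-0.6 -0.2 -2.6]
```

View pics/w6.png

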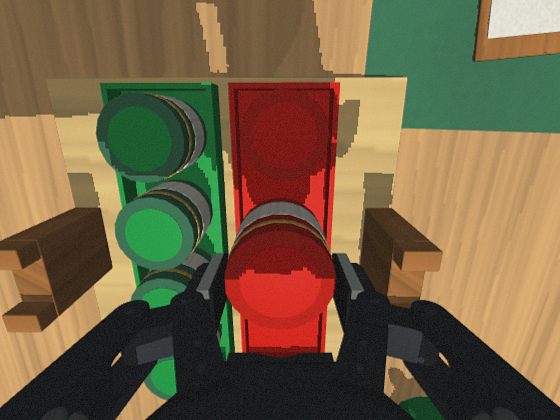

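The red tin is held upright at (280,265), over the red tray behind the tin already there.

>>> drive_tool(
  moves=[0.003, 0.002, -0.03, 0, -1, 0.003, 0.002, -0.055, 0, -1, 0.003, 0.002, -0.06, 0, -1, 0.003, 0.002, -0.061, 0, -1, 0.003, 0.002, -0.061, 0, 0.7, 0.003, 0.002, -0.061, 0, 0.7, 0.003, 0.002, -0.061, 0, 0.7, 0.003, 0.002, -0.01, 0, 0.7, 0.003, 0.002, 0.04, 0, 0.7, -0.158, -0.451, 0.04, 0, 0.7, -0.158, -0.451, 0.04, 0, 0.7, -0.158, -0.451, 0.04, 0, 0.7, -0.158, -0.451, 0.04, 0, 0.7, -0.158, -0.451, 0.04, 0, 0.7, -0.158, -0.451, 0.04, 0, 0.7, -0.158, -0.451, 0.04, 0, 0.7, -0.158, -0.451, 0.04, 0, 0.7, -0.158, -0.451, 0.04, 0, 0.7, -0.158, -0.451, 0.02, 0, 0.7, -0.158, -0.451, -0.025, 0, 0.7],
)

```text
time_s: 29.75
ee_pos: [0.4318, -0.2174, 0.1122]
tool_rot: [0.51, -0.488, 0.499, -0.502]
force: [1.3, -0.3, -0.1]
opening: 0.0727
```

```bash
python3 -c "
from go import *
from loc import locate
delta(.4282,-.2113,.040)
im,d,P=cloud('wrist'); save(im,'w7')
im,d,P,o=locate(['red1']); save(im,'t7')
for r in o: print(r[0],tray(r[2][:2]))"
```

```text
t 29.75 d [-0.0036  0.0061 -0.0722] turn 0.5 jaw 1.5 appr [ 0.004 -0.02  -1.   ] open 0.0727 F [ 1.3 -0.3 -0.1]
red1 0.95 [0.5867 0.3056 0.0745] [0.5844 0.2991] 0.0364 [97.3, 186.9, 34.2, 29.3]
red1 0.76 [0.5912 0.2411 0.0743] [0.5911 0.241 ] 0.028 [127.2, 182.6, 31.8, 30.7]
red1 0.73 [0.5006 0.1733 0.0741] [0.5011 0.1671] 0.0345 [158.4, 222.7, 27.0, 29.1]
red1 0.49 [ 0.3981 -0.3395  0.0597] [ 0.4007 -0.3366] 0.0188 [406.6, 279.7, 9.7, 15.9]
red1 (np.float64(0.0462), np.float64(0.0956))
red1 (np.float64(0.0484), np.float64(0.031))
red1 (np.float64(-0.0445), np.float64(-0.0336))
red1 (np.float64(-0.1648), np.float64(-0.5425))
```

View pics/w7.png

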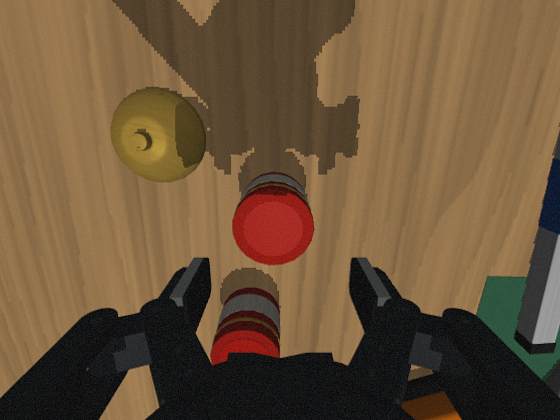

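View pics/t7.png

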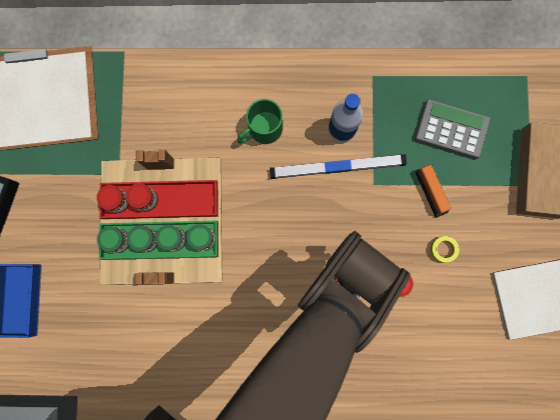

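Two reds and four greens are in their trays. The bar has been knocked and now runs from (270,173) to (405,160), so I'll re-measure it later. The current red lid is at (273,227).

>>> drive_tool(
  moves=[-0.004, 0.006, -0.02, 0.5, 0.7, -0.004, 0.006, -0.05, 0.5, 0.7, -0.004, 0.006, -0.072, 0.5, 0.7, -0.004, 0.006, -0.072, 0.5, 0.7, -0.004, 0.006, -0.072, 0.5, -1, -0.004, 0.006, -0.072, 0.5, -1, -0.004, 0.006, -0.072, 0.5, -1, -0.004, 0.006, -0.072, 0.5, -1, -0.004, 0.006, -0.072, 0.5, -1, -0.004, 0.006, -0.072, 0.5, -1],
)

```text
time_s: 30.9
ee_pos: [0.4252, -0.2052, 0.0358]
tool_rot: [0.514, -0.49, 0.49, -0.506]
force: [0.1, 1.6, 7.3]
opening: 0.0551
```

```bash
python3 -c "
from go import *
delta(*slot('red',-.032),.06)"
```

```text
t 30.9 d [0.1658 0.3832 0.0242] turn -0.2 jaw 2.2 appr [-0.008 -0.009 -1.   ] open 0.0551 F [0.1 1.6 7.3]
```

>>> drive_tool(
  moves=[0, 0, 0.04, 0, -1, 0, 0, 0.09, 0, -1, 0, 0, 0.11, 0, -1, 0.166, 0.39, 0.11, 0, -1, 0.166, 0.39, 0.11, 0, -1, 0.166, 0.39, 0.11, 0, -1, 0.166, 0.39, 0.11, 0, -1, 0.166, 0.39, 0.11, 0, -1, 0.166, 0.39, 0.11, 0, -1, 0.166, 0.39, 0.11, 0, -1, 0.166, 0.39, 0.11, 0, -1, 0.166, 0.39, 0.11, 0, -1, 0.166, 0.39, 0.11, 0, -1, 0.166, 0.39, 0.11, 0, -1, 0.166, 0.39, 0.09, 0, -1, 0.166, 0.39, 0.09, 0, -1],
)

```text
time_s: 32.5
ee_pos: [0.5888, 0.1832, 0.1232]
tool_rot: [0.515, -0.492, 0.489, -0.503]
force: [-1.0, -1.2, -2.8]
opening: 0.0554
```

```bash
python3 -c "
from go import *
delta(*(slot('red',-.032)+[0,.005]),.0525)
im,d,P=cloud('wrist'); save(im,'w8')
from loc import locate
im,d,P,o=locate(['red1'])"
```

```text
t 32.5 d [ 0.0022 -0.0001 -0.0707] turn -0.1 jaw 2.1 appr [-0.014 -0.01  -1.   ] open 0.0554 F [-1.  -1.2 -2.8]
red1 0.88 [ 0.4071 -0.3217  0.0597] [ 0.4074 -0.3219] 0.0276 [384.8, 274.0, 29.5, 24.3]
red1 0.76 [0.5898 0.1633 0.1485] [0.5895 0.1685] 0.0258 [160.3, 181.5, 22.9, 25.3]
```

View pics/w8.png

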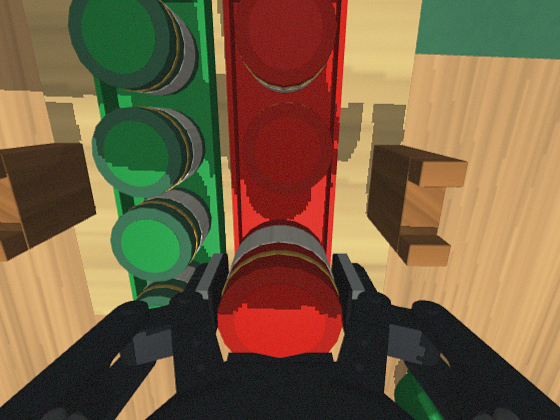

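```bash
python3 -c "
from go import *
s=arm.sense(); print(s['ee_pos'])
for cam in ['wrist','top']:
    im,d,P=cloud(cam)
    hsv=cv2.cvtColor(im,cv2.COLOR_RGB2HSV)
    m=(P[...,2]>.13)&(P[...,2]<.17)&(np.hypot(P[...,0]-.59,P[...,1]-.178)<.045)&((hsv[...,0]<8)|(hsv[...,0]>172))&(hsv[...,1]>120)
    q=P[m]; print(cam,len(q),q.mean(0),q.min(0),q.max(0))
    A=np.c_[q[:,:2],np.ones(len(q))]; z=np.median(q[:,2]); g=abs(q[:,2]-z)<.006
    print(np.linalg.lstsq(A[g],q[g,2],rcond=None)[0], cv2.minEnclosingCircle(q[g,:2].astype(np.float32)))
"
```

```text
[0.59105969 0.18378368 0.12621794]
wrist 10574 [0.59169108 0.1822203  0.14797675] [0.56399748 0.15621816 0.13000693] [0.61964774 0.20351487 0.15113842]
[-0.00147098 -0.03131603  0.15522603] ((0.5920023918151855, 0.17552773654460907), 0.02810133434832096)
top 296 [0.58995339 0.16422044 0.14844863] [0.55121521 0.14883387 0.13008746] [0.61965081 0.17852618 0.16617717]
[-0.00530055  0.02168588  0.14837065] ((0.5922093391418457, 0.1730060577392578), 0.027553964406251907)
```

The tin hangs upright about 8 mm off the pad centre in y, so I'll correct for that while placing.

>>> drive_tool(
  moves=[0, 0.003, -0.03, 0, -1, 0, 0.003, -0.06, 0, -1, 0, 0.003, -0.073, 0, -1, 0, 0.003, -0.073, 0, -1, 0, 0.003, -0.073, 0, -1, 0, 0.003, -0.073, 0, 0.7, 0, 0.003, -0.073, 0, 0.7, 0, 0.003, -0.073, 0, 0.7, 0, 0.003, -0.03, 0, 0.7, 0, 0.003, 0.02, 0, 0.7, 0, 0.003, 0.04, 0, 0.7, 0, 0.003, 0.04, 0, 0.7],
)

```text
time_s: 33.95
ee_pos: [0.5947, 0.1878, 0.1731]
tool_rot: [0.51, -0.487, 0.493, -0.509]
force: [-0.1, 0.4, -0.2]
opening: 0.0723
```

```bash
python3 -c "
from go import *
delta(.4076,-.3228,.17)
delta(.4076,-.3228,.105)"
```

```text
t 33.95 d [-0.1871 -0.5106 -0.0031] turn -0.2 jaw 2.2 appr [ 0.005 -0.007 -1.   ] open 0.0723 F [-0.1  0.4 -0.2]
t 33.95 d [-0.1871 -0.5106 -0.0681] turn -0.2 jaw 2.2 appr [ 0.005 -0.007 -1.   ] open 0.0723 F [-0.1  0.4 -0.2]
```

>>> drive_tool(
  moves=[-0.187, -0.511, 0, 0, 0.7, -0.187, -0.511, 0, 0, 0.7, -0.187, -0.511, 0, 0, 0.7, -0.187, -0.511, 0, 0, 0.7, -0.187, -0.511, 0, 0, 0.7, -0.187, -0.511, 0, 0, 0.7, -0.187, -0.511, 0, 0, 0.7, -0.187, -0.511, 0, 0, 0.7, -0.187, -0.511, 0, 0, 0.7, -0.187, -0.511, 0, 0, 0.7, -0.187, -0.511, 0, 0, 0.7, -0.187, -0.511, 0, 0, 0.7, -0.187, -0.511, -0.04, 0, 0.7, -0.187, -0.511, -0.068, 0, 0.7, -0.187, -0.511, -0.068, 0, 0.7, -0.187, -0.511, -0.068, 0, 0.7],
)

```text
time_s: 35.55
ee_pos: [0.4076, -0.3221, 0.1043]
tool_rot: [0.51, -0.488, 0.492, -0.509]
force: [0.6, -0.6, -0.6]
opening: 0.0727
```

```bash
python3 -c "
from go import *
from loc import locate
delta(.4076,-.3228,.042)
im,d,P=cloud('wrist'); save(im,'w9')
im,d,P,o=locate(['red1']); save(im,'t9')
for r in o: print(r[0],tray(r[2][:2]))
delta(.4076,-.3228,.042)"
```

```text
t 35.55 d [ 0.     -0.0007 -0.0623] turn -0.2 jaw 2.2 appr [ 0.003 -0.005 -1.   ] open 0.0727 F [ 0.6 -0.6 -0.6]
red1 0.97 [0.5931 0.1798 0.0742] [0.5933 0.1799] 0.0279 [154.4, 185.0, 30.1, 24.6]
red1 0.97 [0.5863 0.3047 0.0743] [0.5881 0.2979] 0.035 [98.5, 185.3, 32.2, 30.0]
red1 0.86 [0.591  0.2414 0.0745] [0.5903 0.242 ] 0.0284 [127.4, 183.7, 26.4, 29.0]
red1 0.66 [0.5021 0.1062 0.0743] [0.502  0.1061] 0.0276 [187.1, 224.8, 32.8, 23.6]
red1 0.41 [ 0.4236 -0.3038  0.0575] [ 0.4226 -0.3039] 0.0139 [385.5, 273.0, 12.0, 15.0]
red1 (np.float64(0.0482), np.float64(-0.0303))
red1 (np.float64(0.0457), np.float64(0.0948))
red1 (np.float64(0.0482), np.float64(0.0313))
red1 (np.float64(-0.0453), np.float64(-0.1007))
red1 (np.float64(-0.1381), np.float64(-0.5077))
t 35.7 d [-0.0013  0.0011 -0.065 ] turn -0.2 jaw 2.2 appr [ 0.007 -0.01  -1.   ] open 0.0728 F [0.4 0.1 0.6]
```

View pics/w9.png

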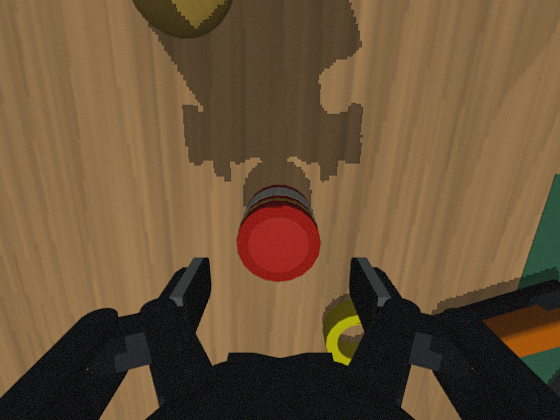

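View pics/t9.png

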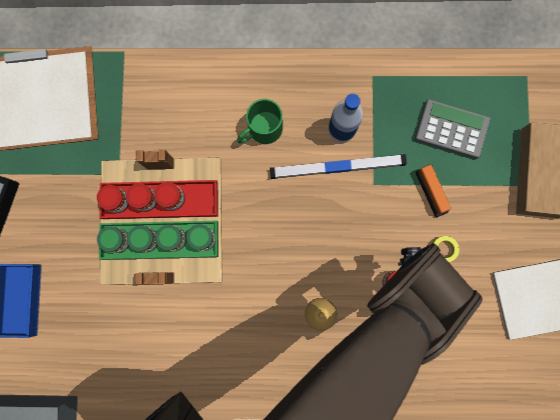

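Three reds are in. The last red lid is centred at (278,242), and the tape at (350,335) is clear of the fingers.

>>> drive_tool(
  moves=[-0.001, 0, -0.03, 0, 0.7, -0.001, 0, -0.064, 0, 0.7, -0.001, 0, -0.064, 0, 0.7, -0.001, 0, -0.064, 0, 0.7, -0.001, 0, -0.064, 0, -1, -0.001, 0, -0.064, 0, -1, -0.001, 0, -0.064, 0, -1, -0.001, 0, -0.064, 0, -1, -0.001, 0, -0.064, 0, -1, -0.001, 0, -0.064, 0, -1],
)

```text
time_s: 36.7
ee_pos: [0.4093, -0.3255, 0.0458]
tool_rot: [0.511, -0.484, 0.496, -0.509]
force: [-0.6, 0.6, 7.0]
opening: 0.0546
```

```bash
python3 -c "
from go import *
delta(*slot('red',-.096),.06)"
```

```text
t 36.7 d [0.1839 0.4396 0.0142] turn -0.2 jaw 2.2 appr [ 0.01  -0.013 -1.   ] open 0.0546 F [-0.6  0.6  7. ]
```

>>> drive_tool(
  moves=[0, 0, 0.04, 0, -1, 0, 0, 0.09, 0, -1, 0.184, 0.437, 0.11, 0, -1, 0.184, 0.437, 0.11, 0, -1, 0.184, 0.437, 0.11, 0, -1, 0.184, 0.437, 0.11, 0, -1, 0.184, 0.437, 0.11, 0, -1, 0.184, 0.437, 0.11, 0, -1, 0.184, 0.437, 0.11, 0, -1, 0.184, 0.437, 0.11, 0, -1, 0.184, 0.437, 0.11, 0, -1, 0.184, 0.437, 0.11, 0, -1, 0.184, 0.437, 0.11, 0, -1, 0.184, 0.437, 0.11, 0, -1, 0.184, 0.437, 0.11, 0, -1, 0.184, 0.437, 0.08, 0, -1, 0.184, 0.437, 0.08, 0, -1],
)

```text
time_s: 38.4
ee_pos: [0.5901, 0.11, 0.1218]
tool_rot: [0.512, -0.487, 0.494, -0.506]
force: [-0.8, -0.7, -2.6]
opening: 0.0546
```

```bash
python3 -c "
from go import *
s=arm.sense(); print(s['ee_pos'])
im,d,P=cloud('wrist'); save(im,'w10')
hsv=cv2.cvtColor(im,cv2.COLOR_RGB2HSV)
m=(P[...,2]>.11)&(P[...,2]<.17)&(np.hypot(P[...,0]-.593,P[...,1]-.114)<.045)&((hsv[...,0]<8)|(hsv[...,0]>172))&(hsv[...,1]>120)
q=P[m]; z=np.median(q[:,2]); g=abs(q[:,2]-z)<.005
print(z,cv2.minEnclosingCircle(q[g,:2].astype(np.float32)))
print(slot('red',-.096)); delta(*slot('red',-.096),.061)
"
```

```text
[0.59008563 0.10997662 0.12182737]
0.13445571417136454 ((0.5903864502906799, 0.10978642851114273), 0.028698137030005455)
[0.59322233 0.11406386]
t 38.45 d [ 0.0022  0.0039 -0.0624] turn -0.1 jaw 2.1 appr [ 0.004 -0.014 -1.   ] open 0.0547 F [-0.6  0.1 -1.4]
```

View pics/w10.png

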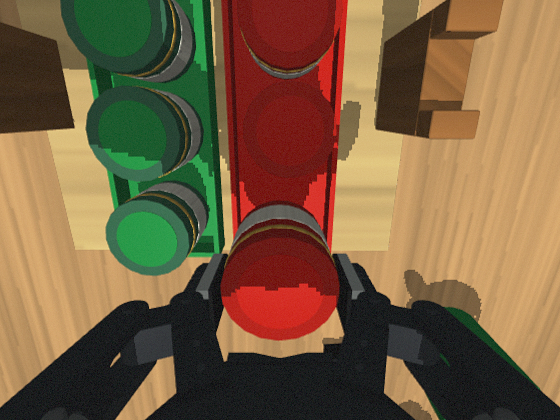

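>>> drive_tool(
  moves=[0.003, 0.004, -0.03, 0, -1, 0.003, 0.004, -0.055, 0, -1, 0.003, 0.004, -0.061, 0, -1, 0.003, 0.004, -0.061, 0, -1, 0.003, 0.004, -0.061, 0, -1, 0.003, 0.004, -0.062, 0, 0.7, 0.003, 0.004, -0.062, 0, 0.7, 0.003, 0.004, -0.062, 0, 0.7, 0.003, 0.004, -0.01, 0, 0.7, 0.003, 0.004, 0.04, 0, 0.7, -0.1, -0.096, 0.11, 0, 0.7, -0.1, -0.096, 0.11, 0, 0.7, -0.1, -0.096, 0.11, 0, 0.7, -0.1, -0.096, 0.11, 0, 0.7],
)

```text
time_s: 39.85
ee_pos: [0.4903, 0.0123, 0.237]
tool_rot: [0.51, -0.485, 0.497, -0.507]
force: [0.5, 0.9, 0.1]
opening: 0.0724
```

```bash
python3 - <<'E'
from go import *
from loc import locate
im,d,P,o=locate(['red1','green1'],verbose=0); save(im,'t10')
for r in o: print(r[0],r[1],r[2],tray(r[2][:2]),tray(r[3]))
for r in eyes.cut_out('bar','top')[:2]:
    q=P[r['mask']]; q=q[np.isfinite(q[:,0])]; l=q[(q[:,2]>.01)&(q[:,2]<.03)]
    print(r['score'],r['box'],cv2.minAreaRect(l[:,:2].astype(np.float32)),l.mean(0),len(l))
# posts from depth
for n,x0 in (('+',.131),('-',-.131)):
    c=C+ex*x0; m=(np.hypot(P[...,0]-c[0],P[...,1]-c[1])<.05)&(P[...,2]>.09)&(P[...,2]<.108)
    q=P[m]; r=q[:,:2]-C; a,b=r@ex,r@ey
    print(n,len(q),a.min(),a.max(),b.min(),b.max(),np.sort(b)[::max(1,len(b)//12)].round(3))
delta(.65,-.19,.2)
E
```

```text
red1 0.93 [0.5867 0.306  0.0745] (np.float64(0.0462), np.float64(0.096)) (np.float64(0.0456), np.float64(0.0957))
red1 0.87 [0.5965 0.1836 0.0745] (np.float64(0.0517), np.float64(-0.0266)) (np.float64(0.0491), np.float64(-0.0308))
red1 0.77 [0.5904 0.2411 0.0744] (np.float64(0.0476), np.float64(0.0311)) (np.float64(0.0476), np.float64(0.0314))
red1 0.6 [0.6074 0.1109 0.0746] (np.float64(0.0601), np.float64(-0.0997)) (np.float64(0.0546), np.float64(-0.099))
red1 0.6 [0.5054 0.196  0.0742] (np.float64(-0.0389), np.float64(-0.011)) (np.float64(-0.0385), np.float64(-0.0125))
green1 0.88 [0.4985 0.2352 0.0744] (np.float64(-0.0444), np.float64(0.0284)) (np.float64(-0.0472), np.float64(0.0238))
green1 0.79 [0.4958 0.3004 0.0743] (np.float64(-0.0449), np.float64(0.0936)) (np.float64(-0.0491), np.float64(0.0891))
green1 0.6 [0.5061 0.196  0.0741] (np.float64(-0.0382), np.float64(-0.0111)) (np.float64(-0.0385), np.float64(-0.0124))
0.64 [267.9, 152.6, 141.7, 28.0] ((0.670937180519104, -0.1951485574245453), (0.023748105391860008, 0.3106141686439514), 6.252599239349365) [ 0.67016924 -0.19502008  0.01888044] 1394
+ 164 0.11863566930370259 0.14365444340858693 -0.0329977576652483 0.029721210213497735 [-0.033 -0.03  -0.028 -0.026 -0.023 -0.021 -0.019  0.017  0.018  0.021
  0.024  0.026  0.028]
- 78 -0.14116681965525343 -0.12011653505084761 0.016357211689429805 0.02997175146143454 [0.016 0.017 0.018 0.019 0.02  0.021 0.022 0.023 0.024 0.025 0.027 0.028
 0.029]
t 40.05 d [ 0.1586 -0.2045 -0.0333] turn -0.1 jaw 2.1 appr [ 0.004 -0.013 -1.   ] open 0.0731 F [-0.2 -0.5  0.4]
```

View pics/t10.png

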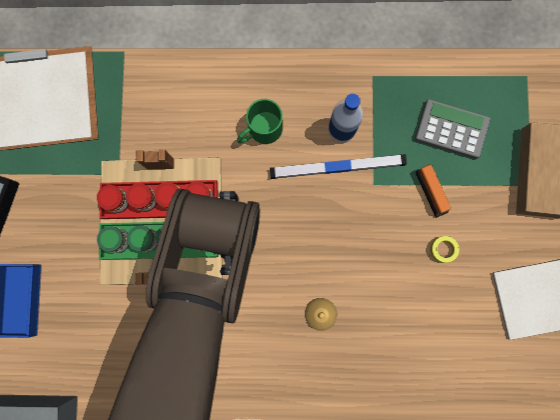

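All tins are off the counter, with four reds in the red tray at row ~197. The bar is now centred near (338,167), about 9 cm from the bottle. I'll check the wrist housing's size in the scene view before gripping there.

```bash
python3 - <<'E'
from go import *
im,d,P=cloud('scene'); save(im,'s10')
s=arm.sense(); t=s['ee_pos']; r=P-t
for z0 in np.arange(-.02,.3,.03):
    m=(np.hypot(r[...,0],r[...,1])<.12)&(r[...,2]>z0)&(r[...,2]<z0+.03); q=r[m]
    if len(q)>5: print(round(z0,2),len(q),q.min(0).round(3),q.max(0).round(3))
E
```

```text
-0.02 160 [-0.043 -0.012 -0.006] [0.054 0.012 0.01 ]
0.01 323 [-0.046 -0.013  0.01 ] [0.054 0.015 0.04 ]
0.04 572 [-0.068 -0.01   0.04 ] [0.071 0.019 0.07 ]
0.07 791 [-0.068 -0.017  0.07 ] [0.072 0.022 0.1  ]
0.1 571 [-0.012 -0.029  0.1  ] [0.065 0.039 0.13 ]
0.13 986 [-0.026 -0.035  0.13 ] [0.04 0.04 0.16]
0.16 853 [-0.017 -0.033  0.16 ] [0.037 0.037 0.19 ]
0.19 1447 [-0.06  -0.056  0.19 ] [0.046 0.068 0.22 ]
0.22 1277 [-0.072 -0.057  0.22 ] [0.051 0.071 0.243]
```

View pics/s10.png

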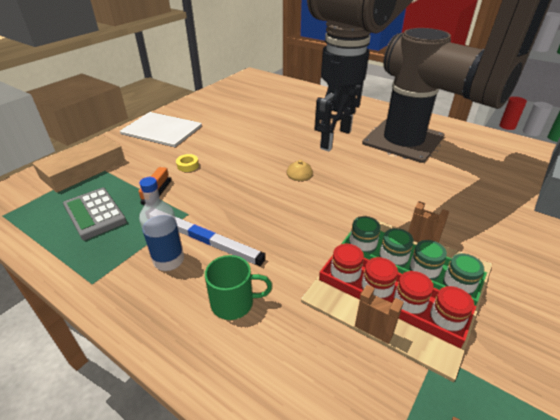

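The finger knuckles reach about ±70 mm from the TCP, so a centre grip here could touch the bottle. I'll grip the bar 80 mm off-centre, away from the bottle, slide it toward the robot, and then regrip at its middle.

>>> drive_tool(
  moves=[0.17, -0.13, -0.05, 4.2, 0.2, 0.17, -0.13, -0.05, 4.2, 0.2, 0.17, -0.13, -0.05, 4.2, 0.2, 0.17, -0.13, -0.05, 4.2, 0.2, 0.17, -0.13, -0.05, 4.2, 0.2, 0.17, -0.13, -0.1, 4.2, 0.2, 0.17, -0.13, -0.13, 4.2, 0.2, 0.17, -0.13, -0.13, 4.2, 0.2, 0.17, -0.13, -0.13, 4.2, 0.2],
  grip_force=40,
)

```text
time_s: 41.0
ee_pos: [0.6613, -0.1142, 0.101]
tool_rot: [0.53, -0.468, 0.474, -0.524]
force: [-0.1, -0.4, 0.4]
opening: 0.0512
```

```bash
python3 - <<'E'
from go import *
im,d,P=cloud('wrist'); save(im,'w11')
delta(.662,-.1155,.019,6.2)
E
```

```text
t 41.05 d [-0.0005 -0.0008 -0.0844] turn -0.2 jaw 6.4 appr [ 0.005 -0.013 -1.   ] open 0.0512 F [ 0.1 -0.2  0.8]
```

View pics/w11.png

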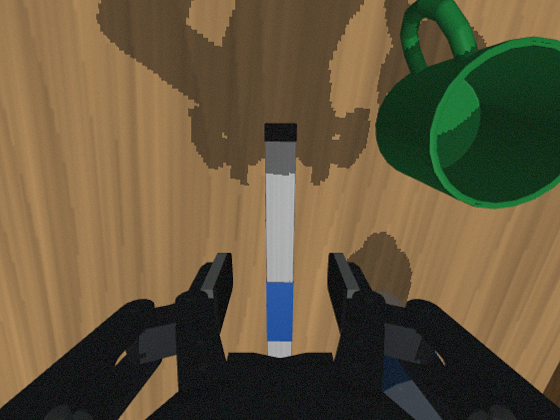

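The bar lies midway between the fingers at column 281, and the mug at (480,120) is clear.

>>> drive_tool(
  moves=[0, -0.001, -0.04, 0, 0.2, 0, -0.001, -0.075, 0, 0.2, 0, -0.001, -0.082, 0, 0.2, 0, -0.001, -0.082, 0, 0.2, 0, -0.001, -0.082, 0, -1, 0, -0.001, -0.082, 0, -1, 0, -0.001, -0.082, 0, -1, 0, -0.001, -0.082, 0, -1, 0, -0.001, -0.082, 0, -1, 0, -0.001, -0.082, 0, -1],
)

```text
time_s: 42.05
ee_pos: [0.6645, -0.1164, 0.0248]
tool_rot: [0.529, -0.465, 0.477, -0.526]
force: [-1.1, 1.1, 6.1]
opening: 0.0207
```

>>> drive_tool(
  moves=[-0.02, 0, 0.003, 0, -1, -0.04, 0, 0.003, 0, -1, -0.06, 0, 0.003, 0, -1, -0.08, 0, 0.003, 0, -1, -0.08, 0, 0.001, 0, -1, -0.08, 0, 0.001, 0, -1],
)

```text
time_s: 42.65
ee_pos: [0.5846, -0.1164, 0.0259]
tool_rot: [0.528, -0.465, 0.478, -0.526]
force: [0.3, -0.5, -1.0]
opening: 0.0206
```

>>> drive_tool(
  moves=[0, 0, 0, 0, 0.3, 0, 0, 0, 0, 0.3, 0, 0, 0, 0, 0.3, 0, 0, 0.05, 0, 0.3, 0, 0, 0.1, 0, 0.3, -0.1, 0.0, 0.16, 0, 0.2, -0.1, 0, 0.16, 0, 0.2, -0.1, 0, 0.16, 0, 0.2, -0.1, 0, 0.16, 0, 0.2],
)

```text
time_s: 43.55
ee_pos: [0.4845, -0.1167, 0.1883]
tool_rot: [0.528, -0.464, 0.479, -0.526]
force: [0.3, -0.0, -0.4]
opening: 0.0513
```

```bash
cat > bar.py <<'E'
from go import *
im,d,P=cloud('top'); save(im,'t11')
for r in eyes.cut_out('bar','top')[:2]:
    q=P[r['mask']]; q=q[np.isfinite(q[:,0])]; l=q[(q[:,2]>.01)&(q[:,2]<.03)]
    print(r['score'],r['box'],cv2.minAreaRect(l[:,:2].astype(np.float32)),l.mean(0),len(l))
for n,x0 in (('+',.131),('-',-.131)):
    c=C+ex*x0; m=(np.hypot(P[...,0]-c[0],P[...,1]-c[1])<.05)&(P[...,2]>.09)&(P[...,2]<.108)
    q=P[m]; r=q[:,:2]-C; a,b=r@ex,r@ey
    if len(q):print(n,len(q),a.min(),a.max(),b.min(),b[b<0].max() if (b<0).any() else None,b[b>0].min(),b.max())
delta(.59,-.195,.1)
E
python3 bar.py
```

```text
0.97 [268.2, 186.0, 138.3, 25.3] ((0.5938842296600342, -0.19525901973247528), (0.023121656849980354, 0.3102424442768097), 5.664234638214111) [ 0.59673685 -0.22504753  0.01918613] 1077
0.53 [415.5, 167.0, 30.5, 50.4] ((0.6085683703422546, -0.39859241247177124), (0.11391186714172363, 0.02515435591340065), 34.12287521362305) [ 0.61160713 -0.39745734  0.01719708] 180
+ 162 0.11820174122429304 0.1435089529209045 -0.032378709517195715 -0.018281378960332426 0.015598544594029913 0.030375730538332833
- 164 -0.14230492680826715 -0.11921472039804658 -0.032282738903040786 -0.01846752275592832 0.016083194171749176 0.03017825073137553
t 43.65 d [ 0.1048 -0.0784 -0.0864] turn -4.4 jaw 6.4 appr [ 0.012 -0.015 -1.   ] open 0.0516 F [ 0.  -0.9 -0.4]
```

View pics/t11.png

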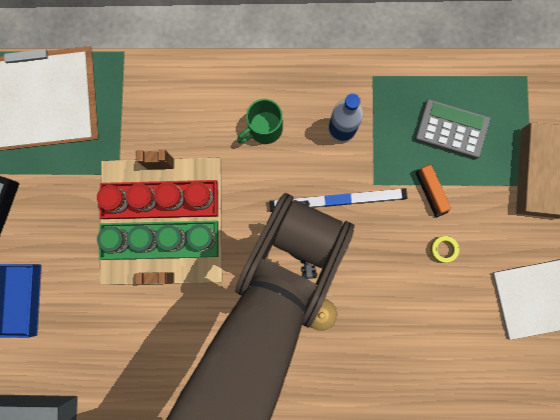

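The bar is now clear of the bottle, centred at about (338,199). The posts' notches measure 1.1 mm off my rack centre in y, so I'll correct for that. Next I grip at the blue sleeve.

>>> drive_tool(
  moves=[0.109, -0.079, -0.05, -0.7, 0.2, 0.109, -0.079, -0.08, -0.7, 0.2, 0.109, -0.079, -0.1, -0.7, 0.2, 0.109, -0.079, -0.1, -0.7, 0.2, 0.109, -0.079, -0.1, -0.7, 0.2, 0.109, -0.079, -0.1, -0.7, 0.2],
)

```text
time_s: 44.25
ee_pos: [0.5942, -0.1952, 0.0848]
tool_rot: [0.526, -0.469, 0.48, -0.523]
force: [-0.1, 1.0, -0.0]
opening: 0.051
```

```bash
python3 - <<'E'
from go import *
im,d,P=cloud('wrist'); save(im,'w12')
hsv=cv2.cvtColor(im,cv2.COLOR_RGB2HSV)
m=(hsv[...,0]>105)&(hsv[...,0]<125)&(hsv[...,1]>120)&(P[...,2]>.012)&(P[...,2]<.03)
q=P[m]; print(len(q),cv2.minAreaRect(q[:,:2].astype(np.float32)),q.mean(0))
delta(.5939,-.1953,.021,5.7)
E
```

```text
2505 ((0.6732065677642822, -0.1943000853061676), (0.18556822836399078, 0.06114375218749046), 1.7686617374420166) [ 0.59824306 -0.19483523  0.02120729]
t 44.3 d [-0.0006 -0.0001 -0.0652] turn -0.0 jaw 5.7 appr [ 0.011 -0.015 -1.   ] open 0.0509 F [1.1 0.4 1. ]
```

View pics/w12.png

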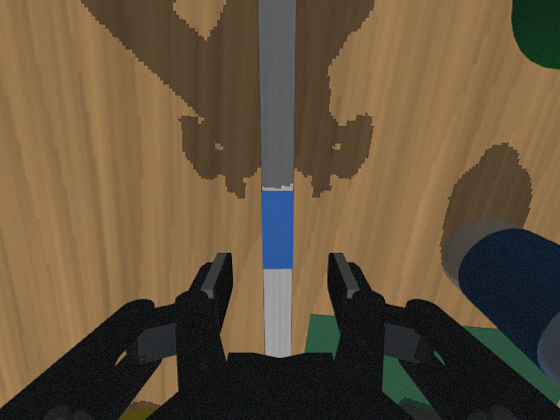

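The blue sleeve is centred at (278,230), matching the tool position, and the bottle stands clear at right.

>>> drive_tool(
  moves=[0, 0, -0.04, 0, 0.2, 0, 0, -0.064, 0, 0.2, 0, 0, -0.064, 0, 0.2, 0, 0, -0.064, 0, 0.2, 0, 0, -0.064, 0, -1, 0, 0, -0.064, 0, -1, 0, 0, -0.064, 0, -1, 0, 0, -0.064, 0, -1, 0, 0, -0.064, 0, -1, 0, 0, -0.064, 0, -1],
  grip_force=60,
)

```text
time_s: 45.3
ee_pos: [0.5958, -0.1959, 0.025]
tool_rot: [0.525, -0.467, 0.482, -0.523]
force: [-1.9, 1.3, 6.4]
opening: 0.0199
```

```bash
sed -i 's/C=np.array(\[.5439,.2084\])/C=np.array([.5439,.2073])/' go.py; python3 -c "
from go import *
delta(*C,.22,92-180)"
```

```text
t 45.3 d [-0.0519  0.4032  0.195 ] turn -93.7 jaw 5.7 appr [ 0.014 -0.017 -1.   ] open 0.0199 F [-1.9  1.3  6.4]
```

>>> drive_tool(
  moves=[0, 0, 0.04, 0, -1, 0, 0, 0.09, 0, -1, 0, 0, 0.14, 0, -1, 0, 0, 0.16, 0, -1, -0.02, 0.06, 0.16, 0, -1, -0.04, 0.11, 0.16, 0, -1, -0.05, 0.15, 0.16, 10, -1, -0.052, 0.19, 0.16, 18, -1, -0.052, 0.23, 0.16, 26, -1, -0.052, 0.27, 0.16, 34, -1, -0.052, 0.31, 0.16, 42, -1, -0.052, 0.35, 0.16, 50, -1, -0.052, 0.38, 0.16, 58, -1, -0.052, 0.403, 0.16, 66, -1, -0.052, 0.403, 0.16, 74, -1, -0.052, 0.403, 0.16, 82, -1, -0.052, 0.403, 0.16, 86.3, -1, -0.052, 0.403, 0.16, 86.3, -1, -0.052, 0.403, 0.16, 86.3, -1],
)

```text
time_s: 47.2
ee_pos: [0.5436, 0.207, 0.185]
tool_rot: [-0.702, -0.018, 0.006, 0.712]
force: [-0.4, 0.1, -2.3]
opening: 0.0201
```

```bash
cat > barhi.py <<'E'
from go import *
import sys
im,d,P=cloud('top'); save(im,sys.argv[1])
for r in eyes.cut_out('bar','top')[:1]:
    q=P[r['mask']]; q=q[np.isfinite(q[:,0])]; z=np.median(q[:,2]); l=q[abs(q[:,2]-z)<.02]
    print(r['score'],r['box'],z,cv2.minAreaRect(l[:,:2].astype(np.float32)),l.mean(0),len(l))
    rr=l[:,:2]-C; print('frame x',(rr@ex).min(),(rr@ex).max(),'y',(rr@ey).min(),(rr@ey).max())
    b=rr@ex
    for s in (b>.06,b<-.06): print('end z',l[s,2].mean(),(rr@ey)[s].mean(), s.sum())
delta(*C,.11,-88)
E
python3 barhi.py t12; python3 -c "
from h import *
im,d,P=cloud('scene'); save(im,'s12')"
```

```text
0.63 [130.6, 128.9, 18.2, 164.4] 0.17914761043635952 ((0.5456289649009705, 0.20831480622291565), (0.31130877137184143, 0.02396538108587265), 2.042940139770508) [0.5445168  0.20493841 0.17780654] 1588
frame x -0.15388357002590236 0.15742172682373462 y -0.011039761269646044 0.013044038501642808
end z 0.1781938893193416 -0.0010518077700974087 627
end z 0.1776101676618843 -0.0021217224436309665 585
t 47.3 d [ 0.0002  0.0003 -0.075 ] turn 0.1 jaw -88.1 appr [ 0.018  0.013 -1.   ] open 0.0202 F [ 0.1 -0.4 -2.5]
```

View pics/t12.png

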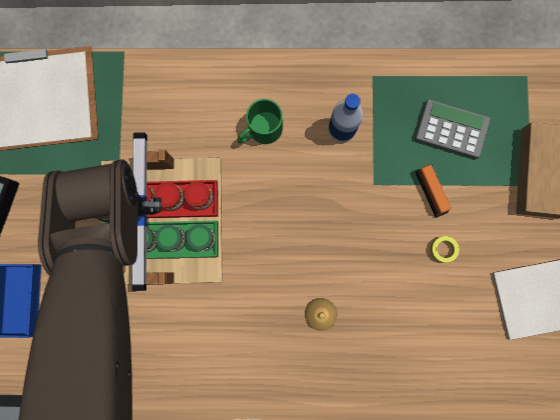

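View pics/s12.png

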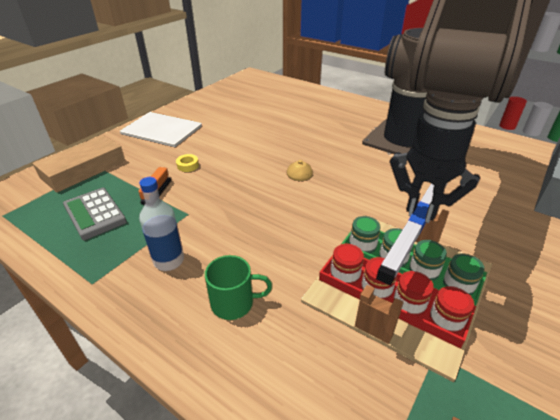

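The bar is level and aligned over the posts, off by 2 mm in x, about 1 mm in y and about 0° in yaw. I'll check the tins before lowering it.

```bash
python3 - <<'E'
from go import *
for cam in ('top','scene'):
    im,d,P=cloud(cam); 
    rr=P[...,:2]-C; a=rr@ex; b=rr@ey
    m=(P[...,2]>.066)&(P[...,2]<.082)&(abs(a)<.1)&(abs(b)<.14)
    for c,sx in (('red',.046),('green',-.046)):
        for y in (-.096,-.032,.031,.095):
            s=m&(np.hypot(a-sx,b-y)<.034)
            if s.sum()>15:
                A=np.c_[a[s],b[s]].astype(np.float32); (cx,cy),r=cv2.minEnclosingCircle(A)
                print(cam,c,y,s.sum(),'x',round(cx-sx,4),'y',round(cy,4),'r',round(r,4),'z',P[s][:,2].mean().round(4))
E
```

```text
top red -0.096 518 x 0.0025 y -0.0936 r 0.0283 z 0.0717
top red -0.032 476 x 0.0039 y -0.0335 r 0.0324 z 0.0718
top red 0.031 64 x 0.0064 y 0.0114 r 0.0159 z 0.0722
top green -0.096 530 x 0.0013 y -0.0988 r 0.028 z 0.0719
top green -0.032 521 x 0.0021 y -0.0318 r 0.028 z 0.072
top green 0.031 103 x 0.0019 y 0.0148 r 0.0232 z 0.0714
scene red -0.096 568 x 0.0043 y -0.0952 r 0.0287 z 0.0714
scene red -0.032 268 x 0.0047 y -0.0319 r 0.029 z 0.0712
scene red 0.031 719 x 0.004 y 0.0315 r 0.0288 z 0.0712
scene red 0.095 809 x 0.0021 y 0.096 r 0.0288 z 0.0711
scene green -0.096 450 x 0.002 y -0.1002 r 0.0291 z 0.0713
scene green -0.032 228 x 0.0041 y -0.0356 r 0.0278 z 0.0714
scene green 0.031 556 x 0.0028 y 0.0278 r 0.0294 z 0.0711
scene green 0.095 630 x 0.0034 y 0.0937 r 0.029 z 0.0711
```

All eight tins are in place, within about 5 mm of the centre line. I'll lower the bar.

>>> drive_tool(
  moves=[-0.002, 0, -0.03, 0, -1, -0.002, 0, -0.05, 0, -1, -0.002, 0, -0.06, 0, -1, -0.002, 0, -0.07, 0, -1, -0.002, 0, -0.075, 0, -1, -0.002, 0, -0.077, 0, -1, -0.002, 0, -0.077, 0, -1],
)

```text
time_s: 48.15
ee_pos: [0.5422, 0.2071, 0.1084]
tool_rot: [-0.702, -0.019, 0.006, 0.712]
force: [0.6, 0.6, -2.2]
opening: 0.0203
```

```bash
python3 barhi.py t13
```

```text
0.76 [141.7, 139.1, 15.3, 152.0] 0.10265133294673057 ((0.543907880783081, 0.21120278537273407), (0.31137529015541077, 0.02958095632493496), 2.0627565383911133) [0.54289711 0.20506722 0.1011528 ] 1267
frame x -0.15554962828602995 0.15582373630098043 y -0.011034501818439332 0.018554069463772048
end z 0.10161319864668127 -0.0010088001799307253 512
end z 0.10123312163627887 -0.0012698983256793242 500
t 48.25 d [0.0015 0.0001 0.0011] turn 0.0 jaw -88.0 appr [ 0.019  0.014 -1.   ] open 0.0199 F [ 0.7  0.  -2.7]
```

>>> drive_tool(
  moves=[0, 0, -0.001, 0, -1, 0, 0, -0.001, 0, 0, 0, 0, -0.001, 0, 0, 0, 0, -0.001, 0, 0, 0, 0, -0.001, 0, 0.1, 0, 0, -0.001, 0, 0.1, 0, 0, 0.02, 0, 0.1, 0, 0, 0.06, 0, 0.1, 0, 0, 0.11, 0, 0.1, -0.03, -0.05, 0.15, 0, 0.1, -0.06, -0.1, 0.18, 0, 0.1, -0.1, -0.2, 0.18, 0, 0.1, -0.1, -0.25, 0.18, 0, 0.1, -0.1, -0.3, 0.18, 0, 0.1, -0.1, -0.3, 0.18, 0, 0.1, -0.1, -0.3, 0.18, 0, 0.1, -0.1, -0.3, 0.18, 0, 0.1, -0.1, -0.3, 0.18, 0, 0.1],
)

```text
time_s: 50.05
ee_pos: [0.4423, -0.0934, 0.2889]
tool_rot: [-0.702, -0.018, 0.004, 0.712]
force: [-0.3, 0.3, 0.9]
opening: 0.0466
```

```bash
python3 barhi.py t14; python3 - <<'E'
from go import *
for cam in ('top','scene'):
    im,d,P=cloud(cam); save(im,cam+'_end')
    rr=P[...,:2]-C; a=rr@ex; b=rr@ey
    m=(P[...,2]>.066)&(P[...,2]<.079)&(abs(a)<.1)&(abs(b)<.14)
    for c,sx in (('red',.046),('green',-.046)):
        for y in (-.096,-.032,.031,.095):
            s=m&(np.hypot(a-sx,b-y)<.034)
            if s.sum()>15:
                A=np.c_[a[s],b[s]].astype(np.float32); (cx,cy),r=cv2.minEnclosingCircle(A)
                print(cam,c,y,s.sum(),'x',round(cx-sx,4),'y',round(cy,4),'r',round(r,4),'z',P[s][:,2].mean().round(4))
from loc import locate
locate(['water','mug','tape','stapler','bell'])
E
```

```text
0.67 [142.5, 142.1, 15.3, 149.3] 0.10147306394640077 ((0.5449709892272949, 0.2086028754711151), (0.31049302220344543, 0.02676241844892502), 2.796760082244873) [0.542657   0.20707631 0.10041873] 1836
frame x -0.15401138565871594 0.15631796397317244 y -0.010621651187011534 0.01659743639919704
end z 0.10013450448970446 -0.0003503769112730211 543
end z 0.10026637412728599 -0.0001716231527875679 574
t 50.15 d [ 0.1015  0.2994 -0.1787] turn -0.0 jaw -88.0 appr [ 0.019  0.014 -1.   ] open 0.0467 F [ 0.6  0.9 -0.2]
top red -0.096 513 x 0.0027 y -0.0931 r 0.0283 z 0.0719
top red -0.032 497 x 0.0021 y -0.0337 r 0.0314 z 0.072
top red 0.031 387 x 0.0021 y 0.0331 r 0.0279 z 0.0721
top red 0.095 515 x 0.0003 y 0.0972 r 0.0286 z 0.0721
top green -0.096 529 x 0.0013 y -0.0987 r 0.0282 z 0.0719
top green -0.032 513 x 0.0019 y -0.0311 r 0.0281 z 0.072
top green 0.031 354 x 0.0017 y 0.0312 r 0.0279 z 0.072
top green 0.095 535 x 0.0017 y 0.0955 r 0.0285 z 0.072
scene red -0.096 573 x 0.0047 y -0.0948 r 0.0292 z 0.0714
scene red -0.032 502 x 0.0046 y -0.0305 r 0.0284 z 0.0714
scene red 0.031 675 x 0.0035 y 0.0305 r 0.0293 z 0.0713
scene red 0.095 800 x 0.002 y 0.0953 r 0.0287 z 0.0712
scene green -0.096 453 x 0.0029 y -0.1 r 0.0284 z 0.0712
scene green -0.032 424 x 0.004 y -0.0343 r 0.0287 z 0.0712
scene green 0.031 507 x 0.0034 y 0.0285 r 0.0286 z 0.0711
scene green 0.095 629 x 0.0035 y 0.0935 r 0.0288 z 0.071
water 0.77 [ 0.7579 -0.2053  0.1982] [ 0.7584 -0.2059] 0.0148 [329.8, 91.5, 30.7, 49.0]
mug 0.65 [ 0.7646 -0.0298  0.0829] [ 0.7628 -0.0246] 0.0446 [236.5, 98.5, 45.4, 42.9]
stapler 0.71 [ 0.6157 -0.4077  0.0445] [ 0.6163 -0.408 ] 0.0551 [418.1, 165.4, 31.6, 51.5]
bell 0.78 [ 0.3303 -0.1715  0.0305] [ 0.3318 -0.1688] 0.0231 [303.6, 304.8, 36.0, 25.2]
```

View pics/top_end.png

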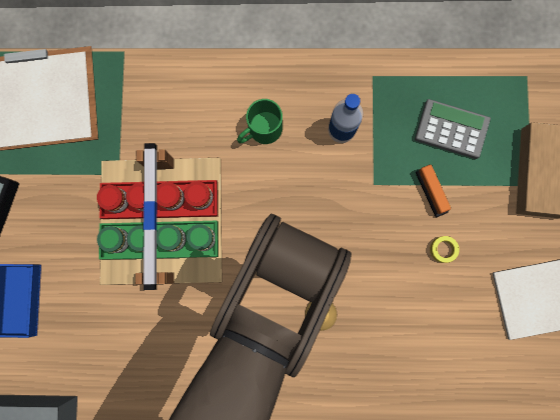

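View pics/scene_end.png

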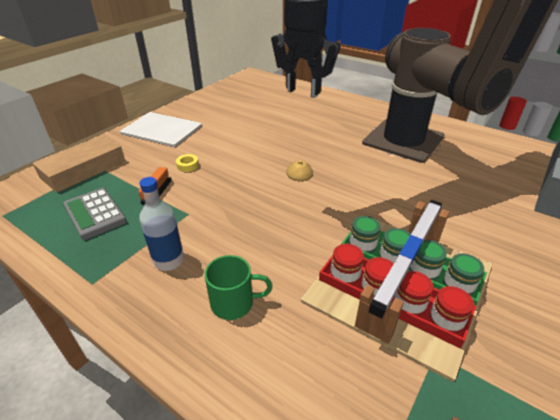

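The bar sits in both notches at column 150, rows 145–288, level and released. All eight tins are upright in their trays, and the gripper hangs well clear. I'm handing the job in.

```bash
python3 -c "
from h import *
s=arm.sense(); print(s['time_s'],s['force'])
print(arm.sign_off())"
```

```text
50.55 [-0.06105187  0.37981715 -0.04257801]
the job is handed in; nothing more can be done
None
```

All eight tins are in the trays of their own colour, and the retaining bar rests released in both notches. I handed the job in at about 50.5 s; no verdict is reported.

- **Work done:** I swapped the two tins standing in the wrong trays and brought in the six from the counter. The bar had been knocked to about 9 cm from the bottle, so I slid it clear before gripping it at the middle and laying it across the posts.
- **Tins, last check:** All eight are upright, within 5 mm of their tray's centre line (limit 15 mm) and within 100 mm along it (limit 108 mm).
- **Bar, last check:** It is centred within about 2 mm lengthwise and 1 mm sideways. Both ends stand at the same height, and the top is about 101 mm up, so the underside is about 81 mm.
- **Bystanders:** The bottle, mug and stapler measured within a few mm of where they started.
    - **Bell:** It read about 15 mm off in the last check. The arm partly hid it in that view, it looks unmoved in the scene camera, and the robot was never near it.
    - **Tape:** The network missed it in both the first and last checks. In the pictures it stayed at the same place.

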